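Space the tooth models on the rack with the saddle spacer

TASK

Set the three plaster tooth models on the rack at equal gaps with the saddle spacer: lower it over each model in turn, starting with the one nearest the end stop, with its thick jaw side towards the stop, and slide spacer and model along until the jaw bears lightly on the stop, or on the model set before, which must stay put. Press gently (plaster chips at 12 N), move the models only with the spacer and leave the other things alone. Then stand the spacer upright on the bench, clear of the rack, and let go.

Things in the scene. Friction and masses are not known exactly. Their poses are not given: they have to be found in the camera images.
- rack: aluminium rail fixed to the bench, 56 mm wide (x), 310 mm long (y from -130 to +180 mm), its top 20 mm above the bench. Origin on the bench under the row's line; the row runs along its y axis, the end stop is at its +y end. It lies along the robot's left-right direction, turned at most 0.3 rad
- stop: dark steel block fixed on the rack's +y end, 44 mm (x) by 20 mm (y) by 42 mm high. Origin on the rail's top, in the middle of its working face (the face looking to -y, towards the models); axes as the rack's
- model1: plaster tooth model nearest the stop: block 40 (x) by 30 mm (y, along the row), upright faces 6 to 40 mm above the rail, teeth on top up to 48 mm. Origin at its centre on the rail's top, axes as the rack's. Slides along the row only, stiffly (about 4 N of friction), and stays where left. Starts 35 to 47 mm from the stop; the gap to set is the spacer's (14 to 28 mm)
- model2: the middle tooth model, alike in shape and friction; starts with a gap of 35 to 61 mm to model1
- model3: the tooth model farthest from the stop, alike; starts with a gap of 35 to 61 mm to model2
- spacer: steel saddle (upside-down U), 240 g, on its legs. Origin at feet level, mid-slot. Slot along its x, 36 mm wide (3 mm play each side of a model), 50 high. 6 mm leg at y -24 to -18; at +y a 6 mm leg plus a dark jaw with a brass screw, clamped so its outer face is anywhere from y +26 to +40 (not measured: feel it). All 28 wide (x). Bridge top at 62 mm; black grip over mid-slot 30 (x) by 16 (y), 62 to 104 mm up
- cup: white cup, 70 mm across the rim, 85 mm tall, standing firm, to the left of the rack; origin under its centre; leave alone
- arch: small terracotta-coloured arch model, 45 by 55 mm, 24 mm high, loose on the bench to the left; origin under its centre; leave alone
- jar: small white jar with a black lid, 40 mm across, 45 mm tall, loose on the bench to the right; origin under its centre; leave alone
- palette: round white ceramic mixing plate, 120 mm across, 16 mm high, standing firm to the right of the rack; origin under its centre

How it is judged:
On the way, in this order (a step that is already met when the one before it is completed fails the run):
1. the spacer's jaw is held against the end stop while its thin leg holds model1 up behind it, so that this gap is the spacer's (contact force between spacer and stop above 1 N and contact force between spacer and model1 above 1 N and y of model1 in the frame of stop between -0.0445 and -0.0275 m), for 0.1 s.
2. the spacer's jaw is held against model1 while its thin leg holds model2 up behind it, so that this gap is the spacer's (contact force between spacer and model1 above 1 N and contact force between spacer and model2 above 1 N and y of model2 in the frame of model1 between -0.0595 and -0.0425 m), for 0.1 s.
3. the spacer's jaw is held against model2 while its thin leg holds model3 up behind it, so that this gap is the spacer's (contact force between spacer and model2 above 1 N and contact force between spacer and model3 above 1 N and y of model3 in the frame of model2 between -0.0595 and -0.0425 m), for 0.1 s.
At the end, for the whole second after the job is handed in: The three gaps (stop to model1, model1 to model2, model2 to model3) are equal: all three lie within one 2.4 mm band (1.4 mm of spread always passes), between 12.5 and 29.5 mm; the spacer stands upright (within 0.1 rad) and at rest on the bench, off the rack, released (((y of model1 in the frame of stop between -0.0302 and -0.0278 m and y of model2 in the frame of model1 between -0.0452 and -0.0428 m and y of model3 in the frame of model2 between -0.0452 and -0.0428 m) or (y of model1 in the frame of stop between -0.0312 and -0.0288 m and y of model2 in the frame of model1 between -0.0462 and -0.0438 m and y of model3 in the frame of model2 between -0.0462 and -0.0438 m) or (y of model1 in the frame of stop between -0.0322 and -0.0298 m and y of model2 in the frame of model1 between -0.0472 and -0.0448 m and y of model3 in the frame of model2 between -0.0472 and -0.0448 m) or (y of model1 in the frame of stop between -0.0332 and -0.0308 m and y of model2 in the frame of model1 between -0.0482 and -0.0458 m and y of model3 in the frame of model2 between -0.0482 and -0.0458 m) or (y of model1 in the frame of stop between -0.0342 and -0.0318 m and y of model2 in the frame of model1 between -0.0492 and -0.0468 m and y of model3 in the frame of model2 between -0.0492 and -0.0468 m) or (y of model1 in the frame of stop between -0.0352 and -0.0328 m and y of model2 in the frame of model1 between -0.0502 and -0.0478 m and y of model3 in the frame of model2 between -0.0502 and -0.0478 m) or (y of model1 in the frame of stop between -0.0362 and -0.0338 m and y of model2 in the frame of model1 between -0.0512 and -0.0488 m and y of model3 in the frame of model2 between -0.0512 and -0.0488 m) or (y of model1 in the frame of stop between -0.0372 and -0.0348 m and y of model2 in the frame of model1 between -0.0522 and -0.0498 m and y of model3 in the frame of model2 between -0.0522 and -0.0498 m) or (y of model1 in the frame of stop between -0.0382 and -0.0358 m and y of model2 in the frame of model1 between -0.0532 and -0.0508 m and y of model3 in the frame of model2 between -0.0532 and -0.0508 m) or (y of model1 in the frame of stop between -0.0392 and -0.0368 m and y of model2 in the frame of model1 between -0.0542 and -0.0518 m and y of model3 in the frame of model2 between -0.0542 and -0.0518 m) or (y of model1 in the frame of stop between -0.0402 and -0.0378 m and y of model2 in the frame of model1 between -0.0552 and -0.0528 m and y of model3 in the frame of model2 between -0.0552 and -0.0528 m) or (y of model1 in the frame of stop between -0.0412 and -0.0388 m and y of model2 in the frame of model1 between -0.0562 and -0.0538 m and y of model3 in the frame of model2 between -0.0562 and -0.0538 m) or (y of model1 in the frame of stop between -0.0422 and -0.0398 m and y of model2 in the frame of model1 between -0.0572 and -0.0548 m and y of model3 in the frame of model2 between -0.0572 and -0.0548 m) or (y of model1 in the frame of stop between -0.0432 and -0.0408 m and y of model2 in the frame of model1 between -0.0582 and -0.0558 m and y of model3 in the frame of model2 between -0.0582 and -0.0558 m) or (y of model1 in the frame of stop between -0.0442 and -0.0418 m and y of model2 in the frame of model1 between -0.0592 and -0.0568 m and y of model3 in the frame of model2 between -0.0592 and -0.0568 m)) and height (world z) of spacer between -0.005 and 0.005 m and angle between spacer's own z axis and vertical below 0.1 rad and linear speed of spacer below 0.02 m/s and contact force between spacer and rack below 0.1 N); the robot touches nothing.
It fails at once if the spacer presses on the stop or a model with more than 12 N (contact force between spacer and stop above 12 N or contact force between spacer and model1 above 12 N or contact force between spacer and model2 above 12 N or contact force between spacer and model3 above 12 N).
It fails at once if the robot itself pushes a model (more than 2 N) (contact force between any of the arm, the fingers and model1 above 2 N or contact force between any of the arm, the fingers and model2 above 2 N or contact force between any of the arm, the fingers and model3 above 2 N).
It fails at once if the arch or the jar is moved by more than 10 mm (distance of any of arch, jar from where it was at the start of the episode above 0.01 m).
It fails at once if the robot or the spacer knocks the cup or the palette (more than 3 N) (contact force between any of the arm, spacer and cup above 3 N or contact force between any of the arm, spacer and palette above 3 N).
It also fails if it takes over 72 s, if anything falls off the work surface, if the arm or the gripper's body presses on something with over 40 N, if the wrist force passes 120 N, or if a joint passes its speed limit or range.

ROBOT

A 7-joint arm with a two-finger parallel gripper is mounted at the origin on the work surface. World frame = base frame: x ahead of the robot, y to its left, z up, the work surface at z = 0. Lengths are in m, angles in rad, forces in N, time in s.
With the tool pointing down it reaches from about 0.425 to 0.925 m from the base axis. Payload 6.8 kg.
Tool frame: the origin (TCP) lies midway between the tips of the shut fingers; the grasp point (between the pads) lies 19 mm behind it; z points along the fingers, y is the line along which they close (so a half turn about z gives the same grasp; the last joint's range is limited). The gripper opens to 85 mm and grips with 20 to 120 N. Pads are 22 mm wide; open, the fingers measure 114 mm over their backs; the gripper's body (76 mm by 85 mm) begins 54 mm behind the grasp point. The pads swing forward as they close: fully open they stand 13 mm farther back than shut.
Start: joints at [-1.419, 0.477, 0.022, 1.555, -0.011, 1.109, -0.083], TCP at [0.173, 0.652, 0.231] pointing down, gripper open.
Joint ranges: [-2.96, 2.96], [-0.34, 2.1], [-1.41, 1.46], [0.24, 2.44], [-1.37, 4.51], [0.17, 1.92], [-2.96, 2.96]. Speed limits (rad/s): [2.39, 2.39, 3.14, 3.14, 3.14, 3.14, 3.14].

INTERFACE

Orientations are given as a unit quaternion [w, x, y, z].
In Python, from station import bot gives the robot as it stands.
- The arm moves only by the tool jog_arm, never from a script. Its argument "rows" is a list of rows, each an object of numbers: "fingers": the finger opening in mm, from 0 to 85.4; "x", "y", "z": the shift along the tool's x, y, z in mm; "ax", "ay", "az": the turn, a rotation vector about the tool's x, y, z in degrees. A call has exactly 8 rows; each row shifts and turns the commanded pose from where the row before left it, along the tool's axes as they then stand; what a row does not reach is not made up. A row lasts 1/10 s, in which the tool goes at most 50 mm and 8.59 degrees, less where a joint would pass 70% of its speed; a pose out of reach is approached as far as the arm can. A call with a gripper value outside its range is refused whole. The fingers move at their own pace and stop on an object; "force" is the grip in N (left out, the last holds). Time passes only in rows, so rows that do not move let the fingers close, or fill a call up. It gives the time, the measured TCP pose, the force, the opening and the grip force at its end, in the units of the state.
- bot.get_obs(): the state, without advancing time (a new reading comes with each control period).
- bot.read_camera(name): name is "scene" or "top"; returns a dict with "pixels" (420x560x3 uint8, red, green, blue), "vertical_fov" (degrees; the focal length in pixels is half the picture's height over the tangent of half this angle, whatever the lens; pixels are square), "cx", "cy" (the principal point, pixels), "world_from_camera" (4x4, takes a point from camera to world coordinates). Camera axes: x right, y down, z forward; pixel columns grow to the right and rows downward; lengths in m; the calibration is good to about 2 mm. A picture is of the moment at which its call begins. There is no depth.
- bot.hand_in(): hands the job in; it is judged then, once.
The state is a dict: "t": time; "q": joint angles; "joint_vel": joint speeds; "joint_torque": joint torques, N m; "eef_pos": TCP position; "tool_rot": TCP orientation; "contact_force": force on the tool from outside, world axes, zero at the start; "torque": the same for the moment, N m; "gripper_width": opening from 0.0 (shut) to 1.0 (fully open); "grasp_force": force on a finger pad.
Only numpy, scipy, OpenCV 4.12 (cv2) and the standard library are available. Lean on these libraries where they do the work, as an engineer would, in place of code of your own. Each camera call takes 0.05 s, during which the arm holds its last target. There are 200 camera calls.

## Working session

There is one attempt and no reset: what is moved stays moved. The work goes in short steps, Python scripts to look and compute and a tool call to move; the robot and the scene stay as the last step left them, time stands still between calls to the robot, and variables do not carry over. Pictures are saved under pics/ and viewed, at most 10 in all, crops included, and the job is handed in when it is done.

Besides the shell and the picture viewer there is one more tool, called after "Emit:" as name(argument=value, ...) on one line, values as JSON. jog_arm: Moves the arm, as the interface text tells. Its arguments: {"type":"object","properties":{"rows":{"type":"array","items":{"type":"object","properties":{"fingers":{"type":"number"},"x":{"type":"number"},"y":{"type":"number"},"z":{"type":"number"},"ax":{"type":"number"},"ay":{"type":"number"},"az":{"type":"number"}}}},"force":{"type":"number"}},"required":["rows"]}

```bash
mkdir -p pics; ls; python3 - <<'E'
from station import bot
import cv2,numpy as np
for n in ("scene","top"):
    d=bot.read_camera(n); cv2.imwrite(f"pics/{n}0.png",d["pixels"][:,:,::-1]); np.savez(f"pics/{n}0.npz",**d)
    print(n,d["vertical_fov"],d["cx"],d["cy"],np.round(d["world_from_camera"],4).tolist())
o=bot.get_obs();print(o["t"],o["eef_pos"],o["tool_rot"],o["contact_force"])
E
```

```text
pics
scene 51.669153935716864 278.0421580427339 212.0311403486327 [[0.8732, 0.4039, -0.2727, 0.8673], [0.4873, -0.7336, 0.4737, -0.5712], [-0.0087, -0.5465, -0.8374, 1.0328], [0.0, 0.0, 0.0, 1.0]]
top 51.0570279076046 279.37417778431916 211.41517272818683 [[-0.014, -0.9987, 0.0481, 0.4708], [-0.9996, 0.0128, -0.0255, -0.0096], [0.0248, -0.0484, -0.9985, 1.0488], [0.0, 0.0, 0.0, 1.0]]
0.1 [0.17327754 0.65184465 0.23045092] [-5.41938197e-05  1.29548432e-01  9.91572764e-01 -8.08400682e-04] [ 0.22178253  0.41356803 -0.6728091 ]
```

View pics/top0.png

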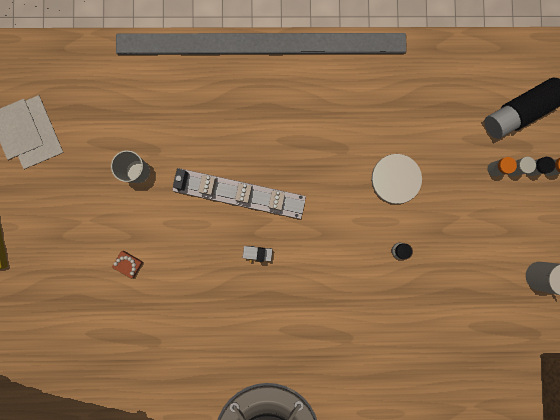

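View pics/scene0.png

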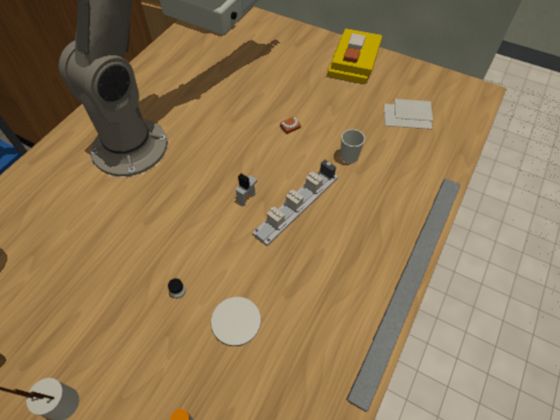

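The top view shows the rack from about (175,180) at the stop to (304,207), the spacer at (258,254), the cup at (128,167) and the palette at (397,179). Next I'll enlarge the rack and spacer in both views.

```bash
python3 - <<'E'
import cv2,numpy as np
t=cv2.imread("pics/top0.png");s=cv2.imread("pics/scene0.png")
a=cv2.resize(t[160:270,165:315],None,fx=5.3,fy=5.3,interpolation=cv2.INTER_CUBIC)
cv2.imwrite("pics/ct.png",a)
b=cv2.resize(s[150:250,225:350],None,fx=6,fy=6,interpolation=cv2.INTER_CUBIC)
cv2.imwrite("pics/cs.png",b)
E
```

```text
(no output)
```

View pics/ct.png

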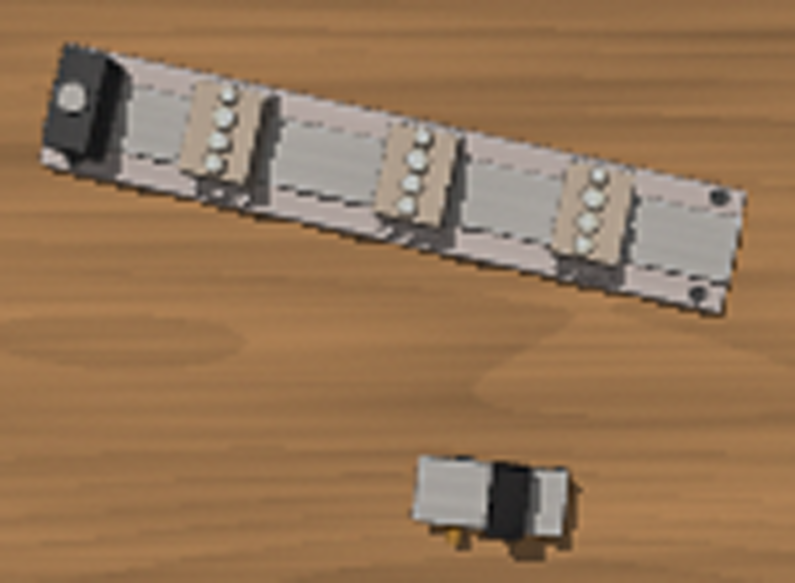

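View pics/cs.png

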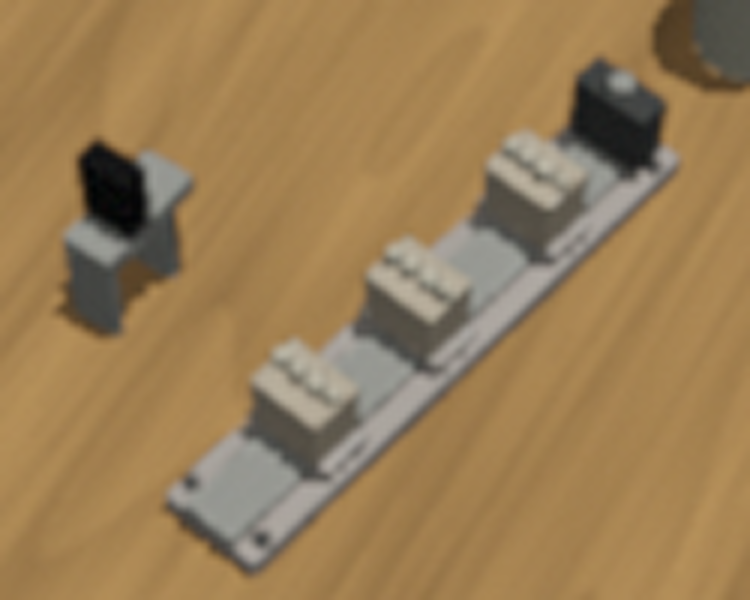

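```bash
cat > geo.py <<'E'
import numpy as np,cv2
from scipy.optimize import least_squares
C={n:dict(np.load(f"pics/{n}0.npz")) for n in ("top","scene")}
def proj(n,P):
    c=C[n];T=np.linalg.inv(c["world_from_camera"]);p=T[:3,:3]@P+T[:3,3]
    f=210/np.tan(np.radians(c["vertical_fov"]/2))
    return np.array([c["cx"]+f*p[0]/p[2],c["cy"]+f*p[1]/p[2]])
def place(x,y,a,p):
    return np.array([x+np.cos(a)*p[0]-np.sin(a)*p[1],y+np.sin(a)*p[0]+np.cos(a)*p[1],p[2]])
def px(n,u,v):
    s,ox,oy={"top":(5.3,165,160),"scene":(6,225,150)}[n]
    return np.array([(u+.5)/s-.5+ox,(v+.5)/s-.5+oy])
E
python3 - <<'E'
from geo import *
R=[("top",745,190,28,-130,20),("top",722,313,-28,-130,20),("top",42,165,-28,180,20),("top",65,43,22,180,62),("top",107,53,22,160,62),("top",92,158,-22,160,62),("top",47,148,-22,180,62),
("scene",170,497,-28,-130,20),("scene",252,565,28,-130,20),("scene",678,158,28,180,20)]
M=[("top",195,82,20,15,60,0),("top",182,172,-20,15,60,0),("top",390,123,20,15,60,1),("top",377,213,-20,15,60,1),("top",567,165,20,15,60,2),("top",553,250,-20,15,60,2),
("scene",253,388,-20,-15,60,2),("scene",312,432,20,-15,60,2),("scene",357,392,20,15,60,2),("scene",370,280,-20,-15,60,1),("scene",425,325,20,-15,60,1),("scene",468,287,20,15,60,1),
("scene",487,170,-20,-15,60,0),("scene",543,215,20,-15,60,0),("scene",587,178,20,15,60,0)]
def fr(p):
    r=[]
    for n,u,v,x,y,z in R: r+=list(proj(n,place(*p[:3],np.array([x,y,z])/1e3))-px(n,u,v))
    for n,u,v,x,y,z,k in M: r+=list(proj(n,place(*p[:3],np.array([x,y+p[3+k]*1e3,z])/1e3))-px(n,u,v))
    return np.array(r)
s=least_squares(fr,[.55,.1,-.2,.1,.03,-.04],loss="soft_l1")
print(s.x.round(4)); print(fr(s.x).reshape(-1,2).round(1).tolist())
print("gaps",(.16-s.x[3]-.015)*1e3,(s.x[3]-s.x[4]-.03)*1e3,(s.x[4]-s.x[5]-.03)*1e3)
S=[("scene",67,238,-14,-24,62),("scene",118,262,14,-24,62),("scene",82,152,-15,-8,104),("scene",133,178,15,-8,104),("scene",148,178,15,8,104),("scene",97,140,-15,8,104),("scene",118,330,14,-24,0),("scene",72,305,-14,-24,0),
("top",570,467,14,-24,62),("top",563,535,-14,-24,62),("top",532,463,15,-8,104),("top",525,538,-15,-8,104),("top",494,462,15,8,104),("top",487,535,-15,8,104)
,("top",420,457,14,None,62),("top",413,523,-14,None,62),("scene",190,182,14,None,62)]
def fs(p):
    r=[]
    for n,u,v,x,y,z in S: r+=list(proj(n,place(*p[:3],np.array([x,p[3]*1e3 if y is None else y,z])/1e3))-px(n,u,v))
    return np.array(r)
s=least_squares(fs,[.4,.05,-.1,.03],loss="soft_l1")
print(s.x.round(4)); print(fs(s.x).reshape(-1,2).round(1).tolist())
E
```

```text
[ 0.559   0.0283 -0.2208  0.1013  0.0169 -0.0598]
[[3.3, -0.3], [2.8, -0.2], [1.3, 0.3], [-2.2, -0.1], [-1.4, -0.2], [-2.8, -0.9], [-3.1, -0.9], [-2.9, 0.0], [-1.3, 0.7], [-1.0, -0.6], [1.0, -0.6], [-0.4, -0.3], [1.0, -0.6], [-0.3, -0.3], [0.8, -1.5], [-0.2, -0.2], [-1.2, -1.0], [0.1, 0.1], [0.1, -0.4], [-1.7, -0.6], [0.2, -0.1], [0.1, -0.6], [-1.5, -0.5], [0.2, -0.5], [-0.4, -0.8]]
gaps 43.70884396450548 54.4284750341627 46.65860786942175
[ 0.4259  0.0087 -0.0977  0.0382]
[[-0.8, -0.0], [-1.3, 0.6], [-1.4, 1.0], [-1.1, 1.7], [-0.0, -2.2], [-0.3, -0.8], [0.3, 1.9], [0.3, 1.5], [-0.4, -0.1], [-0.1, -0.4], [-0.5, 0.2], [-0.4, 0.1], [-0.8, -0.2], [-0.7, 0.0], [0.1, -0.5], [0.4, -0.5], [0.1, -0.9]]
```

```bash
python3 - <<'E'
from geo import *
R=[("top",745,190,28,-130,20),("top",722,313,-28,-130,20),("top",42,165,-28,180,20),
("scene",170,497,-28,-130,20),("scene",252,565,28,-130,20),("scene",678,158,28,180,20)]
M=[("top",195,82,20,15,60,0),("top",182,172,-20,15,60,0),("top",390,123,20,15,60,1),("top",377,213,-20,15,60,1),("top",567,165,20,15,60,2),("top",553,250,-20,15,60,2),
("scene",253,388,-20,-15,60,2),("scene",312,432,20,-15,60,2),("scene",357,392,20,15,60,2),("scene",370,280,-20,-15,60,1),("scene",425,325,20,-15,60,1),("scene",468,287,20,15,60,1),
("scene",487,170,-20,-15,60,0),("scene",543,215,20,-15,60,0),("scene",587,178,20,15,60,0),
("top",65,43,22,20,62,3),("top",107,53,22,0,62,3),("top",92,158,-22,0,62,3),("top",47,148,-22,20,62,3)]
def fr(p):
    r=[]
    for n,u,v,x,y,z in R: r+=list(proj(n,place(*p[:3],np.array([x,y,z])/1e3))-px(n,u,v))
    for n,u,v,x,y,z,k in M: r+=list(proj(n,place(*p[:3],np.array([x,y+p[3+k]*1e3,z])/1e3))-px(n,u,v))
    return np.array(r)
s=least_squares(fr,[.55,.1,-.2,.1,.03,-.04,.16],loss="soft_l1")
print(s.x.round(4)); print(fr(s.x).reshape(-1,2).round(1).tolist())
p=s.x
print("gaps",(p[6]-p[3]-.015)*1e3,(p[3]-p[4]-.03)*1e3,(p[4]-p[5]-.03)*1e3)
for k in (6,3,4,5): print(place(*p[:3],np.array([0,p[k],0])).round(4))
E
```

```text
[ 0.5601  0.033  -0.2209  0.0965  0.012  -0.0646  0.1496]
[[1.3, -0.8], [0.8, -0.7], [-0.8, -0.1], [-1.6, -1.1], [-0.1, -0.5], [0.0, -1.5], [1.0, -0.7], [-0.3, -0.3], [1.0, -0.6], [-0.3, -0.3], [0.9, -1.5], [-0.2, -0.2], [-1.2, -1.0], [0.1, 0.1], [0.1, -0.4], [-1.7, -0.6], [0.2, -0.1], [0.1, -0.5], [-1.5, -0.5], [0.2, -0.5], [-0.4, -0.7], [0.2, 0.4], [1.0, 0.3], [-0.4, -0.4], [-0.7, -0.4]]
gaps 38.11870533762904 54.42558399369347 46.65704615031653
[0.5929 0.1789 0.    ]
[0.5812 0.1271 0.    ]
[0.5627 0.0447 0.    ]
[ 0.5459 -0.0301  0.    ]
```

```bash
cat > go.py <<'E'
# usage: go.py x y z yaw : prints remaining tool-frame shift (mm) before rotation and az (deg)
import sys,numpy as np
from scipy.spatial.transform import Rotation as Ro
from station import bot
def R():
    o=bot.get_obs();w,x,y,z=o["tool_rot"];return o,Ro.from_quat([x,y,z,w]).as_matrix()
def yaw(M): return np.arctan2(-M[0,1],M[1,1])
if __name__=="__main__":
    o,M=R();a=[float(v) for v in sys.argv[1:]]
    print("t",o["t"],"pos",o["eef_pos"].round(4),"yaw",yaw(M).round(4),"tilt",np.degrees(M[:2,2]).round(2),"F",o["contact_force"].round(2),"T",o["torque"].round(2),"w",o["gripper_width"],o["grasp_force"])
    if a: print("shift mm",(M.T@(np.array(a[:3])-o["eef_pos"])*1e3).round(1),"az",-np.degrees(a[3]-yaw(M)).round(2))
E
```

Emit:
jog_arm(rows=[{"x":-37,"y":-28},{"x":-37,"y":-28},{"x":-37,"y":-28},{"x":-37,"y":-28},{"x":-37,"y":-28},{"x":-37,"y":-28},{"x":-37,"y":-28},{"x":-37,"y":-28}])

```text
invalid input
```

```bash
python3 go.py .426 .0087 .14 -.098
```

```text
t 0.1 pos [0.1733 0.6518 0.2305] yaw -0.2598 tilt [-0.02 -0.09] F [ 0.22  0.41 -0.67] T [ 0.02  0.02 -0.04] w 1.0041494799259718 0.0
shift mm [-409.5 -556.5   91.4] az -9.27
```

Emit:
jog_arm(rows=[{"x":-37,"y":-28,"z":0,"ax":0,"ay":0,"az":0,"fingers":85},{"x":-37,"y":-28,"z":0,"ax":0,"ay":0,"az":0,"fingers":85},{"x":-37,"y":-28,"z":0,"ax":0,"ay":0,"az":0,"fingers":85},{"x":-37,"y":-28,"z":0,"ax":0,"ay":0,"az":0,"fingers":85},{"x":-37,"y":-28,"z":0,"ax":0,"ay":0,"az":0,"fingers":85},{"x":-37,"y":-28,"z":0,"ax":0,"ay":0,"az":0,"fingers":85},{"x":-37,"y":-28,"z":0,"ax":0,"ay":0,"az":0,"fingers":85},{"x":-37,"y":-28,"z":0,"ax":0,"ay":0,"az":0,"fingers":85}], force=60)

```text
t: 0.9
eef_pos: [0.4026, 0.358, 0.2311]
tool_rot: [-0.0, 0.129, 0.992, -0.0]
contact_force: [0.6, -0.1, -0.1]
gripper_width: 0.995
grasp_force: 0.0
```

```bash
python3 go.py .429 .0087 .16 -.098
```

```text
t 0.9 pos [0.4026 0.358  0.2311] yaw -0.2597 tilt [-0.01 -0.01] F [ 0.58 -0.06 -0.12] T [-0.04 -0.08  0.01] w 0.9946746941134458 0.0
shift mm [-115.2 -330.8   71.2] az -9.26
```

Emit:
jog_arm(rows=[{"x":-16,"y":-46,"z":5,"ax":0,"ay":0,"az":0,"fingers":85},{"x":-16,"y":-46,"z":5,"ax":0,"ay":0,"az":0,"fingers":85},{"x":-16,"y":-46,"z":5,"ax":0,"ay":0,"az":0,"fingers":85},{"x":-16,"y":-46,"z":5,"ax":0,"ay":0,"az":0,"fingers":85},{"x":-16,"y":-46,"z":5,"ax":0,"ay":0,"az":0,"fingers":85},{"x":-16,"y":-46,"z":5,"ax":0,"ay":0,"az":0,"fingers":85},{"x":-16,"y":-46,"z":5,"ax":0,"ay":0,"az":0,"fingers":85},{"x":0,"y":0,"z":5,"ax":0,"ay":0,"az":-8,"fingers":85}])

```text
t: 1.7
eef_pos: [0.4269, 0.0136, 0.1911]
tool_rot: [-0.0, 0.064, 0.998, -0.001]
contact_force: [0.3, 0.3, -0.1]
gripper_width: 0.994
grasp_force: 0.0
```

```bash
python3 go.py .427 .0087 .14 -.098
python3 - <<'E'
from station import bot
import cv2
for n,(a,b,c,d) in {"top":(200,270,200,300),"scene":(140,240,190,290)}.items():
    im=bot.read_camera(n)["pixels"][a:b,c:d,::-1]; cv2.imwrite(f"pics/a_{n}.png",cv2.resize(im,None,fx=5,fy=5,interpolation=cv2.INTER_CUBIC))
E
```

```text
t 1.7 pos [0.4269 0.0136 0.1911] yaw -0.1278 tilt [-0.01 -0.08] F [ 0.28  0.33 -0.15] T [0.01 0.04 0.01] w 0.9935149500767934 0.0
shift mm [-0.7 -4.7 51.1] az -1.71
```

View pics/a_scene.png

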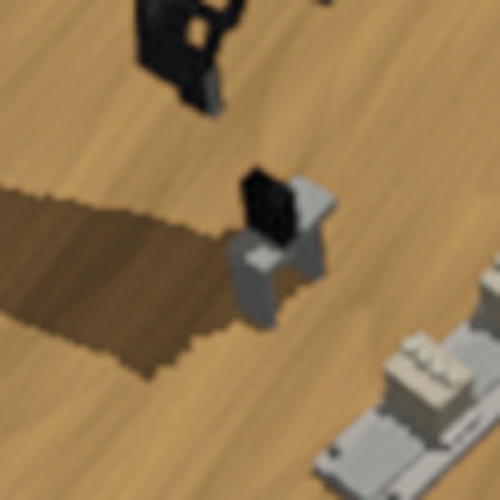

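Emit:
jog_arm(rows=[{"x":-0.7,"y":-4.7,"z":0,"ax":0,"ay":0,"az":0,"fingers":85},{"x":0,"y":0,"z":0,"ax":0,"ay":0,"az":-1.7,"fingers":85},{"x":0,"y":0,"z":40,"ax":0,"ay":0,"az":0,"fingers":85},{"x":0,"y":0,"z":40,"ax":0,"ay":0,"az":0,"fingers":70},{"x":0,"y":0,"z":25,"ax":0,"ay":0,"az":0,"fingers":60},{"x":0,"y":0,"z":18,"ax":0,"ay":0,"az":0,"fingers":50},{"x":0,"y":0,"z":0,"ax":0,"ay":0,"az":0,"fingers":40},{"x":0,"y":0,"z":0,"ax":0,"ay":0,"az":0,"fingers":40}])

```text
t: 2.6
eef_pos: [0.4278, 0.0157, 0.0686]
tool_rot: [-0.0, 0.045, 0.999, -0.0]
contact_force: [0.7, -0.8, 0.1]
gripper_width: 0.469
grasp_force: 0.0
```

```bash
python3 go.py .426 .0087 .067 -.098
python3 - <<'E'
from station import bot
import cv2,numpy as np
ims=[]
for n,(a,b,c,d) in {"top":(220,280,220,300),"scene":(150,210,205,285)}.items():
    im=bot.read_camera(n)["pixels"][a:b,c:d,::-1]; ims.append(cv2.resize(im,(400,300),interpolation=cv2.INTER_CUBIC))
cv2.imwrite("pics/b.png",np.hstack(ims))
E
```

```text
t 2.6 pos [0.4278 0.0157 0.0686] yaw -0.0896 tilt [-0.01 -0.  ] F [ 0.67 -0.77  0.14] T [-0.02 -0.04  0.01] w 0.46934745115296034 0.0
shift mm [ 1.2 -7.1  1.6] az 0.48
```

View pics/b.png

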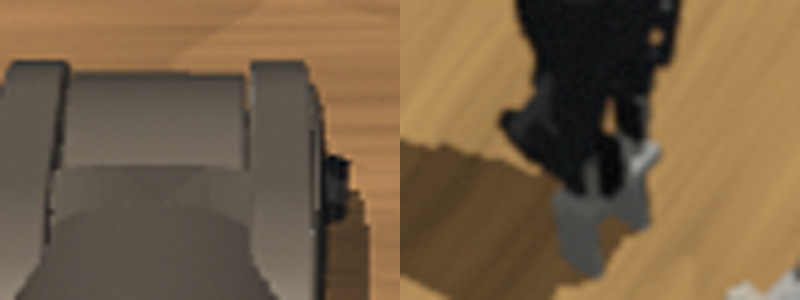

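Emit:
jog_arm(rows=[{"x":1.2,"y":-7,"z":1,"ax":0,"ay":0,"az":0.5,"fingers":40},{"x":0,"y":0,"z":0,"ax":0,"ay":0,"az":0,"fingers":30},{"x":0,"y":0,"z":0,"ax":0,"ay":0,"az":0,"fingers":20},{"x":0,"y":0,"z":0,"ax":0,"ay":0,"az":0,"fingers":8},{"x":0,"y":0,"z":0,"ax":0,"ay":0,"az":0,"fingers":5},{"x":0,"y":0,"z":0,"ax":0,"ay":0,"az":0,"fingers":5},{"x":0,"y":0,"z":0,"ax":0,"ay":0,"az":0,"fingers":5},{"x":0,"y":0,"z":0,"ax":0,"ay":0,"az":0,"fingers":5}], force=60)

```text
t: 3.5
eef_pos: [0.4261, 0.0082, 0.0678]
tool_rot: [0.0, 0.05, 0.999, 0.0]
contact_force: [-1.8, -1.3, 5.8]
gripper_width: 0.184
grasp_force: 58.1
```

```bash
python3 go.py .426 .0087 .067 -.098
```

```text
t 3.5 pos [0.4261 0.0082 0.0678] yaw -0.0998 tilt [0.04 0.02] F [-1.82 -1.32  5.78] T [-0.2   0.31 -0.1 ] w 0.18361627596031102 58.11928868293762
shift mm [0.1 0.5 0.8] az -0.1
```

Emit:
jog_arm(rows=[{"x":0,"y":0,"z":-10,"ax":0,"ay":0,"az":0,"fingers":5},{"x":0,"y":0,"z":-25,"ax":0,"ay":0,"az":0,"fingers":5},{"x":0,"y":0,"z":-35,"ax":0,"ay":0,"az":0,"fingers":5},{"x":0,"y":0,"z":-35,"ax":0,"ay":0,"az":0,"fingers":5},{"x":0,"y":0,"z":0,"ax":0,"ay":0,"az":6.9,"fingers":5},{"x":-30,"y":20,"z":0,"ax":0,"ay":0,"az":0,"fingers":5},{"x":-30,"y":20,"z":0,"ax":0,"ay":0,"az":0,"fingers":5},{"x":0,"y":0,"z":0,"ax":0,"ay":0,"az":0,"fingers":5}], force=100)

```text
t: 4.3
eef_pos: [0.4971, 0.0367, 0.1733]
tool_rot: [0.002, 0.108, 0.994, 0.0]
contact_force: [-0.4, 0.5, -2.5]
gripper_width: 0.178
grasp_force: 97.4
```

```bash
python3 go.py .5812 .1271 .158 -.221
```

```text
t 4.3 pos [0.4971 0.0367 0.1733] yaw -0.2168 tilt [0.25 0.02] F [-0.35  0.51 -2.53] T [-0.03 -0.02 -0.02] w 0.1776942865402515 97.36592173576355
shift mm [-62.6 106.4  15.7] az 0.24
```

Emit:
jog_arm(rows=[{"x":-15,"y":26,"z":4,"ax":0,"ay":0,"az":0,"fingers":5},{"x":-16,"y":27,"z":4,"ax":0,"ay":0,"az":0,"fingers":5},{"x":-16,"y":27,"z":4,"ax":0,"ay":0,"az":0.2,"fingers":5},{"x":-16,"y":27,"z":4,"ax":0,"ay":0,"az":0,"fingers":5},{"x":0,"y":0,"z":0,"ax":0,"ay":0,"az":0,"fingers":5},{"x":0,"y":0,"z":0,"ax":0,"ay":0,"az":0,"fingers":5},{"x":0,"y":0,"z":0,"ax":0,"ay":0,"az":0,"fingers":5},{"x":0,"y":0,"z":0,"ax":0,"ay":0,"az":0,"fingers":5}])

```text
t: 5.1
eef_pos: [0.5772, 0.1236, 0.1565]
tool_rot: [-0.0, 0.112, 0.994, -0.0]
contact_force: [-0.0, -0.6, -2.4]
gripper_width: 0.174
grasp_force: 97.6
```

```bash
python3 go.py .5812 .1271 .158 -.221
python3 - <<'E'
from station import bot
import cv2,numpy as np
from geo import *
d=bot.read_camera("scene");np.savez("pics/s1.npz",**d)
im=np.ascontiguousarray(d["pixels"][130:220,270:390,::-1]); cv2.imwrite("pics/c.png",cv2.resize(im,None,fx=6.6,fy=6.6,interpolation=cv2.INTER_CUBIC))
# expected spacer points from kinematics, in crop px
from go import R,yaw
o,M=R();x,y,z=o["eef_pos"];a=yaw(M)
for p in [(14,-24,0),(-14,-24,0),(14,-18,0),(14,18,0),(14,-24,62),(-14,-24,62),(14,38,0),(14,38,62)]:
    P=place(x,y,a,np.array(p)/1e3);P[2]+=z-.0678
    print(p,((proj("scene",P)-[270,130]+.5)*6.6).round(0))
EOF=0
E
```

```text
t 5.1 pos [0.5772 0.1236 0.1565] yaw -0.2246 tilt [-0.03 -0.02] F [-0.02 -0.64 -2.39] T [ 0.   -0.02 -0.01] w 0.1736178063144265 97.63659954071045
shift mm [-3.2  4.3 -1.5] az -0.21
(14, -24, 0) [269. 331.]
(-14, -24, 0) [218. 296.]
(14, -18, 0) [279. 323.]
(14, 18, 0) [333. 272.]
(14, -24, 62) [278. 236.]
(-14, -24, 62) [224. 200.]
(14, 38, 0) [363. 244.]
(14, 38, 62) [376. 147.]
```

View pics/c.png

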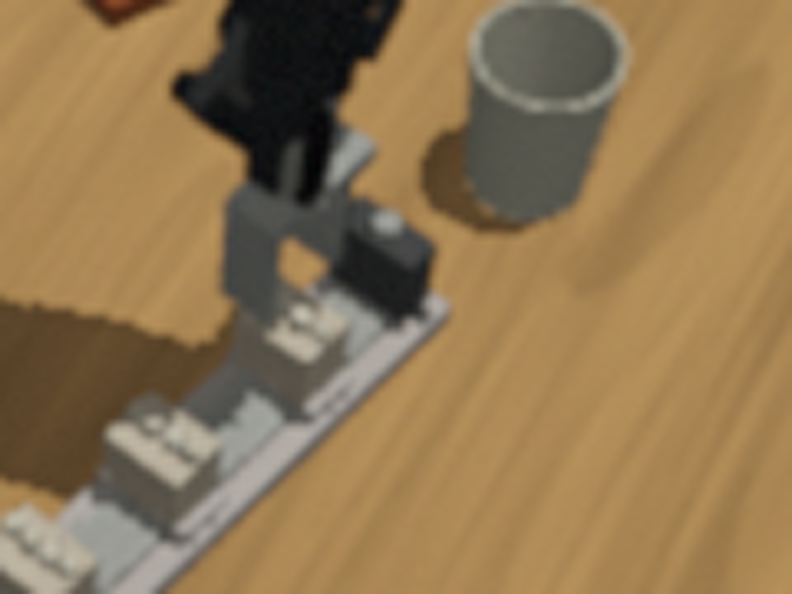

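Emit:
jog_arm(rows=[{"x":-2,"y":4.3,"z":0,"ax":0,"ay":0,"az":-0.2,"fingers":5},{"x":0,"y":0,"z":12,"ax":0,"ay":0,"az":0,"fingers":5},{"x":0,"y":0,"z":10,"ax":0,"ay":0,"az":0,"fingers":5},{"x":0,"y":0,"z":5,"ax":0,"ay":0,"az":0,"fingers":5},{"x":0,"y":0,"z":1,"ax":0,"ay":0,"az":0,"fingers":5},{"x":0,"y":0,"z":0.6,"ax":0,"ay":0,"az":0,"fingers":5},{"x":0,"y":0,"z":0.6,"ax":0,"ay":0,"az":0,"fingers":5},{"x":0,"y":0,"z":0.6,"ax":0,"ay":0,"az":0,"fingers":5}])

```text
t: 5.95
eef_pos: [0.5811, 0.1286, 0.1268]
tool_rot: [0.0, 0.11, 0.994, 0.0]
contact_force: [-1.1, 0.4, -2.4]
gripper_width: 0.175
grasp_force: 97.8
```

```bash
python3 go.py .5812 .1271 .0908 -.221
```

```text
t 5.95 pos [0.5811 0.1286 0.1268] yaw -0.2198 tilt [0.04 0.01] F [-1.11  0.38 -2.38] T [-0.05 -0.02 -0.02] w 0.1751971843225016 97.77589559555054
shift mm [-0.4 -1.5 36. ] az 0.07
```

Emit:
jog_arm(rows=[{"x":0,"y":-1.2,"z":0,"ax":0,"ay":0,"az":0,"fingers":5},{"x":0,"y":0,"z":0.6,"ax":0,"ay":0,"az":0,"fingers":5},{"x":0,"y":0,"z":0.6,"ax":0,"ay":0,"az":0,"fingers":5},{"x":0,"y":0,"z":0.6,"ax":0,"ay":0,"az":0,"fingers":5},{"x":0,"y":0,"z":1,"ax":0,"ay":0,"az":0,"fingers":5},{"x":0,"y":0,"z":2,"ax":0,"ay":0,"az":0,"fingers":5},{"x":0,"y":0,"z":4,"ax":0,"ay":0,"az":0,"fingers":5},{"x":0,"y":0,"z":4,"ax":0,"ay":0,"az":0,"fingers":5}])

```text
t: 6.75
eef_pos: [0.5805, 0.1274, 0.1133]
tool_rot: [-0.0, 0.11, 0.994, 0.0]
contact_force: [-0.1, 0.2, -2.8]
gripper_width: 0.171
grasp_force: 97.8
```

```bash
python3 go.py .5812 .1271 .0908 -.221
```

```text
t 6.75 pos [0.5805 0.1274 0.1133] yaw -0.2197 tilt [-0.01  0.  ] F [-0.14  0.25 -2.78] T [ 0.06 -0.    0.03] w 0.1710680248362839 97.77601361274719
shift mm [-0.8 -0.2 22.5] az 0.08
```

Emit:
jog_arm(rows=[{"x":0,"y":0,"z":6,"ax":0,"ay":0,"az":0,"fingers":5},{"x":0,"y":0,"z":8,"ax":0,"ay":0,"az":0,"fingers":5},{"x":0,"y":0,"z":6,"ax":0,"ay":0,"az":0,"fingers":5},{"x":0,"y":0,"z":2,"ax":0,"ay":0,"az":0,"fingers":5},{"x":0,"y":1,"z":0,"ax":0,"ay":0,"az":0,"fingers":5},{"x":0,"y":1,"z":0,"ax":0,"ay":0,"az":0,"fingers":5},{"x":0,"y":1,"z":0,"ax":0,"ay":0,"az":0,"fingers":5},{"x":0,"y":1,"z":0,"ax":0,"ay":0,"az":0,"fingers":5}])

```text
t: 7.55
eef_pos: [0.5817, 0.1316, 0.092]
tool_rot: [0.0, 0.11, 0.994, 0.0]
contact_force: [-0.4, 0.3, -2.8]
gripper_width: 0.176
grasp_force: 97.8
```

```bash
cat >> go.py <<'E'
    print("Frow %.2f  row pos of tool along stop dir (mm) %.2f cross %.2f"%(o["contact_force"]@np.array([.2191,.9757,0]),o["eef_pos"]@np.array([.2191,.9757,0])*1e3,o["eef_pos"]@np.array([.9757,-.2191,0])*1e3))
E
python3 go.py .5812 .1271 .0908 -.221
```

```text
t 7.55 pos [0.5817 0.1316 0.092 ] yaw -0.2196 tilt [0.03 0.01] F [-0.35  0.35 -2.85] T [-0.03 -0.01 -0.01] w 0.1761931845242847 97.77650356292725
shift mm [-0.5 -4.4  1.2] az 0.08
Frow 0.26  row pos of tool along stop dir (mm) 255.80 cross 538.70
```

Emit:
jog_arm(rows=[{"x":0,"y":0.7,"z":0,"ax":0,"ay":0,"az":0,"fingers":5},{"x":0,"y":0.7,"z":0,"ax":0,"ay":0,"az":0,"fingers":5},{"x":0,"y":0.7,"z":0,"ax":0,"ay":0,"az":0,"fingers":5},{"x":0,"y":0.7,"z":0,"ax":0,"ay":0,"az":0,"fingers":5},{"x":0,"y":0.7,"z":0,"ax":0,"ay":0,"az":0,"fingers":5},{"x":0,"y":0.7,"z":0,"ax":0,"ay":0,"az":0,"fingers":5},{"x":0,"y":0.7,"z":0,"ax":0,"ay":0,"az":0,"fingers":5},{"x":0,"y":0.7,"z":0,"ax":0,"ay":0,"az":0,"fingers":5}])

```text
t: 8.35
eef_pos: [0.5828, 0.1367, 0.0918]
tool_rot: [0.0, 0.11, 0.994, -0.0]
contact_force: [-1.6, -4.6, 0.4]
gripper_width: 0.174
grasp_force: 98.0
```

```bash
python3 go.py
```

```text
t 8.35 pos [0.5828 0.1367 0.0918] yaw -0.2198 tilt [ 0.02 -0.  ] F [-1.55 -4.62  0.41] T [-1.21  0.12  0.06] w 0.1740095573114557 98.030526638031
Frow -4.84  row pos of tool along stop dir (mm) 261.10 cross 538.70
```

Emit:
jog_arm(rows=[{"x":0,"y":0.3,"z":-0.6,"ax":0,"ay":0,"az":0,"fingers":5},{"x":0,"y":0.3,"z":0,"ax":0,"ay":0,"az":0,"fingers":5},{"x":0,"y":0.3,"z":0,"ax":0,"ay":0,"az":0,"fingers":5},{"x":0,"y":0.3,"z":0,"ax":0,"ay":0,"az":0,"fingers":5},{"x":0,"y":0.3,"z":0,"ax":0,"ay":0,"az":0,"fingers":5},{"x":0,"y":0,"z":0,"ax":0,"ay":0,"az":0,"fingers":5},{"x":0,"y":0,"z":0,"ax":0,"ay":0,"az":0,"fingers":5},{"x":0,"y":0,"z":0,"ax":0,"ay":0,"az":0,"fingers":5}])

```text
t: 9.15
eef_pos: [0.5828, 0.1383, 0.0922]
tool_rot: [-0.0, 0.11, 0.994, 0.0]
contact_force: [0.2, -4.8, -5.2]
gripper_width: 0.172
grasp_force: 97.7
```

```bash
python3 go.py
```

```text
t 9.15 pos [0.5828 0.1383 0.0922] yaw -0.2196 tilt [-0.02  0.  ] F [ 0.16 -4.81 -5.17] T [-1.05 -0.1   0.11] w 0.17239955927003522 97.66852498054504
Frow -4.66  row pos of tool along stop dir (mm) 262.65 cross 538.32
```

Emit:
jog_arm(rows=[{"x":0,"y":0.3,"z":0,"ax":0,"ay":0,"az":0,"fingers":5},{"x":0,"y":0.3,"z":0,"ax":0,"ay":0,"az":0,"fingers":5},{"x":0,"y":0.3,"z":0,"ax":0,"ay":0,"az":0,"fingers":5},{"x":0,"y":0.3,"z":0,"ax":0,"ay":0,"az":0,"fingers":5},{"x":0,"y":0,"z":0,"ax":0,"ay":0,"az":0,"fingers":5},{"x":0,"y":0,"z":0,"ax":0,"ay":0,"az":0,"fingers":5},{"x":0,"y":0,"z":0,"ax":0,"ay":0,"az":0,"fingers":5},{"x":0,"y":0,"z":0,"ax":0,"ay":0,"az":0,"fingers":5}])

```text
t: 9.95
eef_pos: [0.5831, 0.1395, 0.0923]
tool_rot: [-0.0, 0.11, 0.994, 0.0]
contact_force: [-1.0, -3.2, -5.1]
gripper_width: 0.178
grasp_force: 97.6
```

```bash
python3 go.py
```

```text
t 9.95 pos [0.5831 0.1395 0.0923] yaw -0.2196 tilt [-0.01  0.01] F [-0.98 -3.24 -5.11] T [-0.93  0.11  0.01] w 0.1775811174339329 97.59963870048523
Frow -3.37  row pos of tool along stop dir (mm) 263.88 cross 538.35
```

Emit:
jog_arm(rows=[{"x":0,"y":0.2,"z":0,"ax":0,"ay":0,"az":0,"fingers":5},{"x":0,"y":0.2,"z":0,"ax":0,"ay":0,"az":0,"fingers":5},{"x":0,"y":0.2,"z":0,"ax":0,"ay":0,"az":0,"fingers":5},{"x":0,"y":0.2,"z":0,"ax":0,"ay":0,"az":0,"fingers":5},{"x":0,"y":0,"z":0,"ax":0,"ay":0,"az":0,"fingers":5},{"x":0,"y":0,"z":0,"ax":0,"ay":0,"az":0,"fingers":5},{"x":0,"y":0,"z":0,"ax":0,"ay":0,"az":0,"fingers":5},{"x":0,"y":0,"z":0,"ax":0,"ay":0,"az":0,"fingers":5}])

```text
t: 10.75
eef_pos: [0.5833, 0.1403, 0.0922]
tool_rot: [-0.0, 0.11, 0.994, 0.0]
contact_force: [-1.4, -3.2, -6.0]
gripper_width: 0.172
grasp_force: 97.6
```

```bash
python3 go.py
```

```text
t 10.75 pos [0.5833 0.1403 0.0922] yaw -0.2196 tilt [-0.01  0.  ] F [-1.37 -3.16 -6.04] T [-0.97  0.22  0.02] w 0.1716760137336325 97.6123058795929
Frow -3.38  row pos of tool along stop dir (mm) 264.64 cross 538.38
```

Emit:
jog_arm(rows=[{"x":0,"y":0.2,"z":0,"ax":0,"ay":0,"az":0,"fingers":5},{"x":0,"y":0.2,"z":0,"ax":0,"ay":0,"az":0,"fingers":5},{"x":0,"y":0.2,"z":0,"ax":0,"ay":0,"az":0,"fingers":5},{"x":0,"y":0.2,"z":0,"ax":0,"ay":0,"az":0,"fingers":5},{"x":0,"y":0,"z":0,"ax":0,"ay":0,"az":0,"fingers":5},{"x":0,"y":0,"z":0,"ax":0,"ay":0,"az":0,"fingers":5},{"x":0,"y":0,"z":0,"ax":0,"ay":0,"az":0,"fingers":5},{"x":0,"y":0,"z":0,"ax":0,"ay":0,"az":0,"fingers":5}])

```text
t: 11.55
eef_pos: [0.5835, 0.1411, 0.0923]
tool_rot: [-0.0, 0.11, 0.994, 0.0]
contact_force: [-0.7, -3.5, -4.8]
gripper_width: 0.177
grasp_force: 97.6
```

```bash
python3 go.py
```

```text
t 11.55 pos [0.5835 0.1411 0.0923] yaw -0.2196 tilt [-0.01  0.  ] F [-0.69 -3.48 -4.8 ] T [-0.95  0.3  -0.01] w 0.1766889362223036 97.61101484298706
Frow -3.55  row pos of tool along stop dir (mm) 265.49 cross 538.41
```

Emit:
jog_arm(rows=[{"x":0,"y":0.2,"z":0,"ax":0,"ay":0,"az":0,"fingers":5},{"x":0,"y":0.2,"z":0,"ax":0,"ay":0,"az":0,"fingers":5},{"x":0,"y":0.2,"z":0,"ax":0,"ay":0,"az":0,"fingers":5},{"x":0,"y":0,"z":0,"ax":0,"ay":0,"az":0,"fingers":5},{"x":0,"y":0,"z":0,"ax":0,"ay":0,"az":0,"fingers":5},{"x":0,"y":0,"z":0,"ax":0,"ay":0,"az":0,"fingers":5},{"x":0,"y":0,"z":0,"ax":0,"ay":0,"az":0,"fingers":5},{"x":0,"y":0,"z":0,"ax":0,"ay":0,"az":0,"fingers":5}])

```text
t: 12.35
eef_pos: [0.5837, 0.1416, 0.0923]
tool_rot: [0.0, 0.11, 0.994, 0.0]
contact_force: [-1.2, -3.4, -5.1]
gripper_width: 0.174
grasp_force: 97.6
```

```bash
python3 go.py
```

```text
t 12.35 pos [0.5837 0.1416 0.0923] yaw -0.2197 tilt [0.   0.01] F [-1.24 -3.37 -5.06] T [-0.91  0.42  0.03] w 0.17402266612326878 97.61714816093445
Frow -3.56  row pos of tool along stop dir (mm) 266.07 cross 538.49
```

Emit:
jog_arm(rows=[{"x":0,"y":0.2,"z":0,"ax":0,"ay":0,"az":0,"fingers":5},{"x":0,"y":0.2,"z":0,"ax":0,"ay":0,"az":0,"fingers":5},{"x":0,"y":0.2,"z":0,"ax":0,"ay":0,"az":0,"fingers":5},{"x":0,"y":0,"z":0,"ax":0,"ay":0,"az":0,"fingers":5},{"x":0,"y":0,"z":0,"ax":0,"ay":0,"az":0,"fingers":5},{"x":0,"y":0,"z":0,"ax":0,"ay":0,"az":0,"fingers":5},{"x":0,"y":0,"z":0,"ax":0,"ay":0,"az":0,"fingers":5},{"x":0,"y":0,"z":0,"ax":0,"ay":0,"az":0,"fingers":5}])

```text
t: 13.15
eef_pos: [0.5838, 0.1422, 0.0923]
tool_rot: [-0.0, 0.11, 0.994, 0.0]
contact_force: [-0.8, -3.8, -5.4]
gripper_width: 0.176
grasp_force: 97.6
```

```bash
python3 go.py
```

```text
t 13.15 pos [0.5838 0.1422 0.0923] yaw -0.2196 tilt [-0.  0.] F [-0.83 -3.84 -5.39] T [-0.87  0.43  0.04] w 0.1760203640453859 97.63131022453308
Frow -3.93  row pos of tool along stop dir (mm) 266.68 cross 538.47
```

Emit:
jog_arm(rows=[{"x":0,"y":0.2,"z":0,"ax":0,"ay":0,"az":0,"fingers":5},{"x":0,"y":0.2,"z":0,"ax":0,"ay":0,"az":0,"fingers":5},{"x":0,"y":0.2,"z":0,"ax":0,"ay":0,"az":0,"fingers":5},{"x":0,"y":0,"z":0,"ax":0,"ay":0,"az":0,"fingers":5},{"x":0,"y":0,"z":0,"ax":0,"ay":0,"az":0,"fingers":5},{"x":0,"y":0,"z":0,"ax":0,"ay":0,"az":0,"fingers":5},{"x":0,"y":0,"z":0,"ax":0,"ay":0,"az":0,"fingers":5},{"x":0,"y":0,"z":0,"ax":0,"ay":0,"az":0,"fingers":5}])

```text
t: 13.95
eef_pos: [0.584, 0.1428, 0.0923]
tool_rot: [-0.0, 0.11, 0.994, 0.0]
contact_force: [-1.0, -3.8, -3.7]
gripper_width: 0.172
grasp_force: 97.6
```

```bash
python3 go.py
```

```text
t 13.95 pos [0.584  0.1428 0.0923] yaw -0.2197 tilt [-0.  0.] F [-1.01 -3.79 -3.73] T [-0.93  0.44 -0.  ] w 0.1720811167531125 97.64271855354309
Frow -3.92  row pos of tool along stop dir (mm) 267.25 cross 538.49
```

Emit:
jog_arm(rows=[{"x":0,"y":0.2,"z":0,"ax":0,"ay":0,"az":0,"fingers":5},{"x":0,"y":0.2,"z":0,"ax":0,"ay":0,"az":0,"fingers":5},{"x":0,"y":0.2,"z":0,"ax":0,"ay":0,"az":0,"fingers":5},{"x":0,"y":0,"z":0,"ax":0,"ay":0,"az":0,"fingers":5},{"x":0,"y":0,"z":0,"ax":0,"ay":0,"az":0,"fingers":5},{"x":0,"y":0,"z":0,"ax":0,"ay":0,"az":0,"fingers":5},{"x":0,"y":0,"z":0,"ax":0,"ay":0,"az":0,"fingers":5},{"x":0,"y":0,"z":0,"ax":0,"ay":0,"az":0,"fingers":5}])

```text
t: 14.75
eef_pos: [0.5841, 0.1434, 0.0923]
tool_rot: [0.0, 0.11, 0.994, 0.0]
contact_force: [-1.4, -3.5, -3.2]
gripper_width: 0.171
grasp_force: 97.6
```

```bash
python3 go.py
```

```text
t 14.75 pos [0.5841 0.1434 0.0923] yaw -0.2196 tilt [0. 0.] F [-1.43 -3.51 -3.18] T [-0.93  0.45  0.02] w 0.17110231559541073 97.64760732650757
Frow -3.73  row pos of tool along stop dir (mm) 267.89 cross 538.50
```

Emit:
jog_arm(rows=[{"x":0,"y":0.2,"z":0,"ax":0,"ay":0,"az":0,"fingers":5},{"x":0,"y":0.1,"z":0,"ax":0,"ay":0,"az":0,"fingers":5},{"x":0,"y":0.1,"z":0,"ax":0,"ay":0,"az":0,"fingers":5},{"x":0,"y":0.1,"z":0,"ax":0,"ay":0,"az":0,"fingers":5},{"x":0,"y":0,"z":0,"ax":0,"ay":0,"az":0,"fingers":5},{"x":0,"y":0,"z":0,"ax":0,"ay":0,"az":0,"fingers":5},{"x":0,"y":0,"z":0,"ax":0,"ay":0,"az":0,"fingers":5},{"x":0,"y":0,"z":0,"ax":0,"ay":0,"az":0,"fingers":5}])

```text
t: 15.55
eef_pos: [0.5842, 0.1438, 0.0923]
tool_rot: [0.0, 0.11, 0.994, 0.0]
contact_force: [-0.3, -4.3, -4.1]
gripper_width: 0.171
grasp_force: 97.7
```

```bash
python3 go.py; python3 - <<'E'
from station import bot
import cv2,numpy as np
im=np.ascontiguousarray(bot.read_camera("scene")["pixels"][140:220,280:360,::-1]); cv2.imwrite("pics/d.png",cv2.resize(im,None,fx=7.4,fy=7.4,interpolation=cv2.INTER_CUBIC))
E
```

```text
t 15.55 pos [0.5842 0.1438 0.0923] yaw -0.2197 tilt [0. 0.] F [-0.34 -4.29 -4.05] T [-0.91  0.44  0.03] w 0.17056433836020368 97.65165567398071
Frow -4.27  row pos of tool along stop dir (mm) 268.35 cross 538.53
```

View pics/d.png

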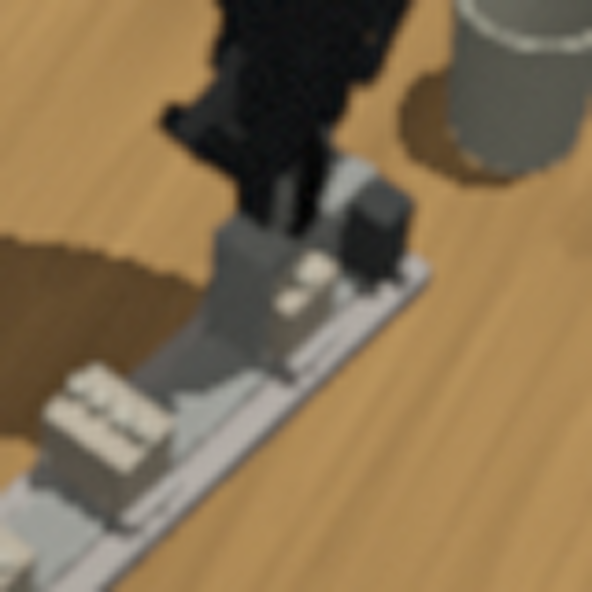

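Emit:
jog_arm(rows=[{"x":0,"y":0.2,"z":0,"ax":0,"ay":0,"az":0,"fingers":5},{"x":0,"y":0.1,"z":0,"ax":0,"ay":0,"az":0,"fingers":5},{"x":0,"y":0.1,"z":0,"ax":0,"ay":0,"az":0,"fingers":5},{"x":0,"y":0.1,"z":0,"ax":0,"ay":0,"az":0,"fingers":5},{"x":0,"y":0,"z":0,"ax":0,"ay":0,"az":0,"fingers":5},{"x":0,"y":0,"z":0,"ax":0,"ay":0,"az":0,"fingers":5},{"x":0,"y":0,"z":0,"ax":0,"ay":0,"az":0,"fingers":5},{"x":0,"y":0,"z":0,"ax":0,"ay":0,"az":0,"fingers":5}])

```text
t: 16.4
eef_pos: [0.5843, 0.1444, 0.0923]
tool_rot: [0.0, 0.11, 0.994, 0.0]
contact_force: [-2.5, -4.2, -2.4]
gripper_width: 0.166
grasp_force: 97.7
```

```bash
python3 go.py
```

```text
t 16.4 pos [0.5843 0.1444 0.0923] yaw -0.2197 tilt [0.   0.01] F [-2.52 -4.2  -2.37] T [-0.94  0.44  0.02] w 0.1664413889223078 97.6512086391449
Frow -4.65  row pos of tool along stop dir (mm) 268.88 cross 538.48
```

Emit:
jog_arm(rows=[{"x":0,"y":0.2,"z":0,"ax":0,"ay":0,"az":0,"fingers":5},{"x":0,"y":0.1,"z":0,"ax":0,"ay":0,"az":0,"fingers":5},{"x":0,"y":0.1,"z":0,"ax":0,"ay":0,"az":0,"fingers":5},{"x":0,"y":0.1,"z":0,"ax":0,"ay":0,"az":0,"fingers":5},{"x":0,"y":0,"z":0,"ax":0,"ay":0,"az":0,"fingers":5},{"x":0,"y":0,"z":0,"ax":0,"ay":0,"az":0,"fingers":5},{"x":0,"y":0,"z":0,"ax":0,"ay":0,"az":0,"fingers":5},{"x":0,"y":0,"z":0,"ax":0,"ay":0,"az":0,"fingers":5}])

```text
t: 17.2
eef_pos: [0.5844, 0.1448, 0.0923]
tool_rot: [-0.0, 0.11, 0.994, 0.0]
contact_force: [-0.8, -3.9, -3.8]
gripper_width: 0.173
grasp_force: 97.7
```

```bash
python3 go.py
```

```text
t 17.2 pos [0.5844 0.1448 0.0923] yaw -0.2196 tilt [-0.  0.] F [-0.84 -3.9  -3.79] T [-0.95  0.45  0.01] w 0.17325264316907002 97.65129446983337
Frow -3.99  row pos of tool along stop dir (mm) 269.32 cross 538.49
```

Emit:
jog_arm(rows=[{"x":0,"y":0.2,"z":0,"ax":0,"ay":0,"az":0,"fingers":5},{"x":0,"y":0.2,"z":0,"ax":0,"ay":0,"az":0,"fingers":5},{"x":0,"y":0.1,"z":0,"ax":0,"ay":0,"az":0,"fingers":5},{"x":0,"y":0.1,"z":0,"ax":0,"ay":0,"az":0,"fingers":5},{"x":0,"y":0,"z":0,"ax":0,"ay":0,"az":0,"fingers":5},{"x":0,"y":0,"z":0,"ax":0,"ay":0,"az":0,"fingers":5},{"x":0,"y":0,"z":0,"ax":0,"ay":0,"az":0,"fingers":5},{"x":0,"y":0,"z":0,"ax":0,"ay":0,"az":0,"fingers":5}])

```text
t: 18.0
eef_pos: [0.5846, 0.1454, 0.0923]
tool_rot: [0.0, 0.11, 0.994, 0.0]
contact_force: [-1.6, -4.3, -2.4]
gripper_width: 0.176
grasp_force: 97.7
```

```bash
python3 go.py
```

```text
t 18.0 pos [0.5846 0.1454 0.0923] yaw -0.2196 tilt [0. 0.] F [-1.55 -4.35 -2.37] T [-0.94  0.44 -0.03] w 0.17619436999254642 97.6514983177185
Frow -4.58  row pos of tool along stop dir (mm) 269.98 cross 538.48
```

Emit:
jog_arm(rows=[{"x":0,"y":0.2,"z":0,"ax":0,"ay":0,"az":0,"fingers":5},{"x":0,"y":0.1,"z":0,"ax":0,"ay":0,"az":0,"fingers":5},{"x":0,"y":0.1,"z":0,"ax":0,"ay":0,"az":0,"fingers":5},{"x":0,"y":0.1,"z":0,"ax":0,"ay":0,"az":0,"fingers":5},{"x":0,"y":0,"z":0,"ax":0,"ay":0,"az":0,"fingers":5},{"x":0,"y":0,"z":0,"ax":0,"ay":0,"az":0,"fingers":5},{"x":0,"y":0,"z":0,"ax":0,"ay":0,"az":0,"fingers":5},{"x":0,"y":0,"z":0,"ax":0,"ay":0,"az":0,"fingers":5}])

```text
t: 18.8
eef_pos: [0.5846, 0.1459, 0.0923]
tool_rot: [-0.0, 0.11, 0.994, 0.0]
contact_force: [-0.7, -4.1, -2.9]
gripper_width: 0.171
grasp_force: 97.7
```

```bash
python3 go.py
```

```text
t 18.8 pos [0.5846 0.1459 0.0923] yaw -0.2196 tilt [-0.  0.] F [-0.72 -4.11 -2.89] T [-0.94  0.44  0.04] w 0.1711482777041992 97.6519775390625
Frow -4.17  row pos of tool along stop dir (mm) 270.42 cross 538.48
```

Emit:
jog_arm(rows=[{"x":0,"y":0.2,"z":0,"ax":0,"ay":0,"az":0,"fingers":5},{"x":0,"y":0.1,"z":0,"ax":0,"ay":0,"az":0,"fingers":5},{"x":0,"y":0.1,"z":0,"ax":0,"ay":0,"az":0,"fingers":5},{"x":0,"y":0.1,"z":0,"ax":0,"ay":0,"az":0,"fingers":5},{"x":0,"y":0.1,"z":0,"ax":0,"ay":0,"az":0,"fingers":5},{"x":0,"y":0,"z":0,"ax":0,"ay":0,"az":0,"fingers":5},{"x":0,"y":0,"z":0,"ax":0,"ay":0,"az":0,"fingers":5},{"x":0,"y":0,"z":0,"ax":0,"ay":0,"az":0,"fingers":5}])

```text
t: 19.6
eef_pos: [0.5848, 0.1465, 0.0923]
tool_rot: [-0.0, 0.11, 0.994, 0.0]
contact_force: [-0.9, -3.9, -3.7]
gripper_width: 0.176
grasp_force: 97.7
```

```bash
python3 go.py
```

```text
t 19.6 pos [0.5848 0.1465 0.0923] yaw -0.2196 tilt [-0.  0.] F [-0.91 -3.85 -3.68] T [-0.97  0.4   0.04] w 0.1756166195673431 97.65001773834229
Frow -3.96  row pos of tool along stop dir (mm) 271.04 cross 538.48
```

Emit:
jog_arm(rows=[{"x":0,"y":0.2,"z":0,"ax":0,"ay":0,"az":0,"fingers":5},{"x":0,"y":0.1,"z":0,"ax":0,"ay":0,"az":0,"fingers":5},{"x":0,"y":0.1,"z":0,"ax":0,"ay":0,"az":0,"fingers":5},{"x":0,"y":0.1,"z":0,"ax":0,"ay":0,"az":0,"fingers":5},{"x":0,"y":0.1,"z":0,"ax":0,"ay":0,"az":0,"fingers":5},{"x":0,"y":0,"z":0,"ax":0,"ay":0,"az":0,"fingers":5},{"x":0,"y":0,"z":0,"ax":0,"ay":0,"az":0,"fingers":5},{"x":0,"y":0,"z":0,"ax":0,"ay":0,"az":0,"fingers":5}])

```text
t: 20.4
eef_pos: [0.5849, 0.1471, 0.0923]
tool_rot: [0.0, 0.11, 0.994, 0.0]
contact_force: [-1.0, -3.7, -4.0]
gripper_width: 0.174
grasp_force: 97.6
```

```bash
python3 go.py
```

```text
t 20.4 pos [0.5849 0.1471 0.0923] yaw -0.2196 tilt [0. 0.] F [-1.   -3.73 -3.97] T [-0.97  0.34  0.06] w 0.17416365360424946 97.6494562625885
Frow -3.86  row pos of tool along stop dir (mm) 271.67 cross 538.47
```

Emit:
jog_arm(rows=[{"x":0,"y":0.2,"z":0,"ax":0,"ay":0,"az":0,"fingers":5},{"x":0,"y":0.1,"z":0,"ax":0,"ay":0,"az":0,"fingers":5},{"x":0,"y":0.1,"z":0,"ax":0,"ay":0,"az":0,"fingers":5},{"x":0,"y":0.1,"z":0,"ax":0,"ay":0,"az":0,"fingers":5},{"x":0,"y":0.1,"z":0,"ax":0,"ay":0,"az":0,"fingers":5},{"x":0,"y":0,"z":0,"ax":0,"ay":0,"az":0,"fingers":5},{"x":0,"y":0,"z":0,"ax":0,"ay":0,"az":0,"fingers":5},{"x":0,"y":0,"z":0,"ax":0,"ay":0,"az":0,"fingers":5}])

```text
t: 21.2
eef_pos: [0.5851, 0.1477, 0.0923]
tool_rot: [0.0, 0.11, 0.994, 0.0]
contact_force: [-1.5, -3.5, -3.3]
gripper_width: 0.173
grasp_force: 97.6
```

```bash
python3 go.py; python3 - <<'E'
from station import bot
import cv2,numpy as np
from geo import *
from go import R,yaw
d=bot.read_camera("scene")
o,M=R();x,y,z=o["eef_pos"];a=yaw(M)
s=9
im=np.ascontiguousarray(cv2.resize(d["pixels"][145:205,305:365,::-1],None,fx=s,fy=s,interpolation=cv2.INTER_CUBIC))
t=bot.read_camera("top")["pixels"][165:205,160:220,::-1]
print([tuple(((proj("scene",P)-[305,145]+.5)*s).round(0)) for P in [place(x,y,a,np.array([14,38,62])/1e3)+[0,0,z-.0678],place(x,y,a,np.array([14,38,20])/1e3)+[0,0,z-.0678],place(.5929,.1789,-.2208,np.array([22,0,62])/1e3),place(.5929,.1789,-.2208,np.array([22,0,20])/1e3),place(.5929,.1789,-.2208,np.array([-22,0,62])/1e3)]])
cv2.imwrite("pics/e.png",im)
E
```

```text
t 21.2 pos [0.5851 0.1477 0.0923] yaw -0.2196 tilt [0. 0.] F [-1.53 -3.49 -3.34] T [-1.02  0.34  0.02] w 0.17336943327516272 97.64921307563782
Frow -3.74  row pos of tool along stop dir (mm) 272.27 cross 538.49
[(np.float64(235.0), np.float64(159.0)), (np.float64(223.0), np.float64(243.0)), (np.float64(238.0), np.float64(234.0)), (np.float64(226.0), np.float64(315.0)), (np.float64(130.0), np.float64(162.0))]
```

View pics/e.png

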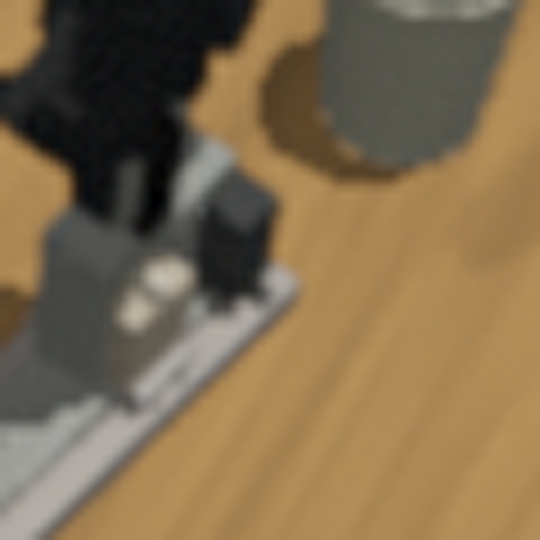

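```bash
python3 - <<'E'
from geo import *
import cv2
s=10
im=cv2.imread("pics/scene0.png")[170:210,230:265]
im=np.ascontiguousarray(cv2.resize(im,None,fx=s*1.4,fy=s*1.4,interpolation=cv2.INTER_CUBIC)); s=14
q=lambda p:tuple(((proj("scene",place(.4261,.0082,-.0998,np.array(p)/1e3))-[230,170]+.5)*s).astype(int).tolist())
for p in [(14,18,0),(14,26,0),(14,32,0),(14,38,0),(14,38,62),(14,-24,0)]:
    print(p,q(p)); cv2.circle(im,q(p),3,(0,0,255),-1)
cv2.imwrite("pics/f.png",im)
E
```

```text
(14, 18, 0) (332, 381)
(14, 26, 0) (355, 355)
(14, 32, 0) (372, 335)
(14, 38, 0) (389, 316)
(14, 38, 62) (374, 136)
(14, -24, 0) (210, 519)
```

View pics/f.png

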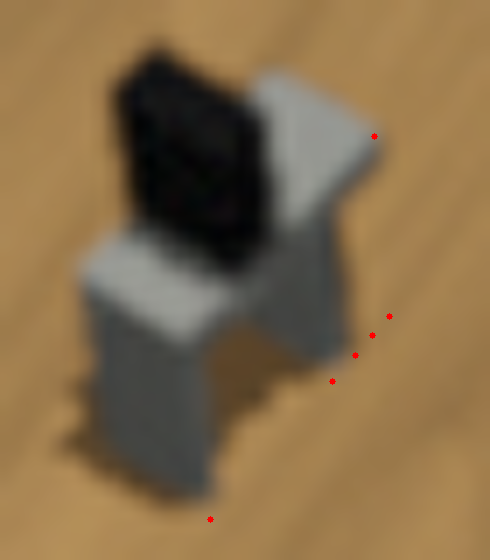

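Emit:
jog_arm(rows=[{"x":0,"y":0.5,"z":0,"ax":0,"ay":0,"az":0,"fingers":5},{"x":0,"y":0.5,"z":0,"ax":0,"ay":0,"az":0,"fingers":5},{"x":0,"y":0.5,"z":0,"ax":0,"ay":0,"az":0,"fingers":5},{"x":0,"y":0.5,"z":0,"ax":0,"ay":0,"az":0,"fingers":5},{"x":0,"y":0.5,"z":0,"ax":0,"ay":0,"az":0,"fingers":5},{"x":0,"y":0.5,"z":0,"ax":0,"ay":0,"az":0,"fingers":5},{"x":0,"y":0.5,"z":0,"ax":0,"ay":0,"az":0,"fingers":5},{"x":0,"y":0,"z":0,"ax":0,"ay":0,"az":0,"fingers":5}])

```text
t: 22.1
eef_pos: [0.5859, 0.1512, 0.0923]
tool_rot: [0.0, 0.11, 0.994, 0.0]
contact_force: [-1.1, -3.9, -2.6]
gripper_width: 0.179
grasp_force: 97.6
```

```bash
python3 go.py
```

```text
t 22.1 pos [0.5859 0.1512 0.0923] yaw -0.2195 tilt [0.01 0.01] F [-1.07 -3.86 -2.63] T [-0.92  0.25  0.05] w 0.17875118051671499 97.64164566993713
Frow -4.00  row pos of tool along stop dir (mm) 275.91 cross 538.48
```

Emit:
jog_arm(rows=[{"x":0,"y":0.2,"z":0,"ax":0,"ay":0,"az":0,"fingers":5},{"x":0,"y":0.2,"z":0,"ax":0,"ay":0,"az":0,"fingers":5},{"x":0,"y":0.2,"z":0,"ax":0,"ay":0,"az":0,"fingers":5},{"x":0,"y":0.1,"z":0,"ax":0,"ay":0,"az":0,"fingers":5},{"x":0,"y":0.1,"z":0,"ax":0,"ay":0,"az":0,"fingers":5},{"x":0,"y":0,"z":0,"ax":0,"ay":0,"az":0,"fingers":5},{"x":0,"y":0,"z":0,"ax":0,"ay":0,"az":0,"fingers":5},{"x":0,"y":0,"z":0,"ax":0,"ay":0,"az":0,"fingers":5}])

```text
t: 22.9
eef_pos: [0.586, 0.1518, 0.0923]
tool_rot: [0.0, 0.11, 0.994, 0.0]
contact_force: [-0.5, -3.9, -3.6]
gripper_width: 0.174
grasp_force: 97.6
```

```bash
python3 go.py
```

```text
t 22.9 pos [0.586  0.1518 0.0923] yaw -0.2197 tilt [0.01 0.  ] F [-0.54 -3.9  -3.59] T [-1.    0.26 -0.03] w 0.1738953209165838 97.63934969902039
Frow -3.92  row pos of tool along stop dir (mm) 276.55 cross 538.52
```

Emit:
jog_arm(rows=[{"x":0,"y":0.2,"z":0,"ax":0,"ay":0,"az":0,"fingers":5},{"x":0,"y":0.2,"z":0,"ax":0,"ay":0,"az":0,"fingers":5},{"x":0,"y":0.2,"z":0,"ax":0,"ay":0,"az":0,"fingers":5},{"x":0,"y":0.1,"z":0,"ax":0,"ay":0,"az":0,"fingers":5},{"x":0,"y":0,"z":0,"ax":0,"ay":0,"az":0,"fingers":5},{"x":0,"y":0,"z":0,"ax":0,"ay":0,"az":0,"fingers":5},{"x":0,"y":0,"z":0,"ax":0,"ay":0,"az":0,"fingers":5},{"x":0,"y":0,"z":0,"ax":0,"ay":0,"az":0,"fingers":5}])

```text
t: 23.7
eef_pos: [0.5862, 0.1526, 0.0923]
tool_rot: [0.0, 0.11, 0.994, 0.0]
contact_force: [-1.2, -3.5, -4.2]
gripper_width: 0.174
grasp_force: 97.6
```

```bash
python3 go.py
```

```text
t 23.7 pos [0.5862 0.1526 0.0923] yaw -0.2196 tilt [0. 0.] F [-1.17 -3.54 -4.23] T [-0.99  0.2   0.07] w 0.17359999430291687 97.63436079025269
Frow -3.71  row pos of tool along stop dir (mm) 277.29 cross 538.48
```

Emit:
jog_arm(rows=[{"x":0,"y":0.2,"z":0,"ax":0,"ay":0,"az":0,"fingers":5},{"x":0,"y":0.2,"z":0,"ax":0,"ay":0,"az":0,"fingers":5},{"x":0,"y":0.2,"z":0,"ax":0,"ay":0,"az":0,"fingers":5},{"x":0,"y":0.1,"z":0,"ax":0,"ay":0,"az":0,"fingers":5},{"x":0,"y":0,"z":0,"ax":0,"ay":0,"az":0,"fingers":5},{"x":0,"y":0,"z":0,"ax":0,"ay":0,"az":0,"fingers":5},{"x":0,"y":0,"z":0,"ax":0,"ay":0,"az":0,"fingers":5},{"x":0,"y":0,"z":0,"ax":0,"ay":0,"az":0,"fingers":5}])

```text
t: 24.5
eef_pos: [0.5863, 0.1532, 0.0923]
tool_rot: [0.0, 0.11, 0.994, 0.0]
contact_force: [-0.5, -4.2, -2.9]
gripper_width: 0.175
grasp_force: 97.6
```

```bash
python3 go.py
```

```text
t 24.5 pos [0.5863 0.1532 0.0923] yaw -0.2196 tilt [0. 0.] F [-0.52 -4.16 -2.86] T [-0.95  0.13  0.04] w 0.17478818551810993 97.63461112976074
Frow -4.17  row pos of tool along stop dir (mm) 277.98 cross 538.49
```

Emit:
jog_arm(rows=[{"x":0,"y":0.2,"z":0,"ax":0,"ay":0,"az":0,"fingers":5},{"x":0,"y":0.2,"z":0,"ax":0,"ay":0,"az":0,"fingers":5},{"x":0,"y":0.2,"z":0,"ax":0,"ay":0,"az":0,"fingers":5},{"x":0,"y":0.1,"z":0,"ax":0,"ay":0,"az":0,"fingers":5},{"x":0,"y":0,"z":0,"ax":0,"ay":0,"az":0,"fingers":5},{"x":0,"y":0,"z":0,"ax":0,"ay":0,"az":0,"fingers":5},{"x":0,"y":0,"z":0,"ax":0,"ay":0,"az":0,"fingers":5},{"x":0,"y":0,"z":0,"ax":0,"ay":0,"az":0,"fingers":5}])

```text
t: 25.3
eef_pos: [0.5864, 0.1539, 0.0923]
tool_rot: [0.0, 0.11, 0.994, 0.0]
contact_force: [-0.6, -4.5, -3.5]
gripper_width: 0.172
grasp_force: 97.6
```

```bash
python3 go.py
```

```text
t 25.3 pos [0.5864 0.1539 0.0923] yaw -0.2196 tilt [0. 0.] F [-0.58 -4.53 -3.52] T [-1.    0.15  0.05] w 0.17190340794206124 97.6324725151062
Frow -4.55  row pos of tool along stop dir (mm) 278.69 cross 538.46
```

Emit:
jog_arm(rows=[{"x":0,"y":0.2,"z":0,"ax":0,"ay":0,"az":0,"fingers":5},{"x":0,"y":0.2,"z":0,"ax":0,"ay":0,"az":0,"fingers":5},{"x":0,"y":0.2,"z":0,"ax":0,"ay":0,"az":0,"fingers":5},{"x":0,"y":0.1,"z":0,"ax":0,"ay":0,"az":0,"fingers":5},{"x":0,"y":0,"z":0,"ax":0,"ay":0,"az":0,"fingers":5},{"x":0,"y":0,"z":0,"ax":0,"ay":0,"az":0,"fingers":5},{"x":0,"y":0,"z":0,"ax":0,"ay":0,"az":0,"fingers":5},{"x":0,"y":0,"z":0,"ax":0,"ay":0,"az":0,"fingers":5}])

```text
t: 26.1
eef_pos: [0.5866, 0.1546, 0.0923]
tool_rot: [0.0, 0.11, 0.994, 0.0]
contact_force: [0.3, -3.8, -3.5]
gripper_width: 0.17
grasp_force: 97.6
```

```bash
python3 go.py
```

```text
t 26.1 pos [0.5866 0.1546 0.0923] yaw -0.2197 tilt [0.   0.01] F [ 0.31 -3.81 -3.49] T [-0.97  0.14  0.07] w 0.1704500719852868 97.63097047805786
Frow -3.65  row pos of tool along stop dir (mm) 279.37 cross 538.49
```

Emit:
jog_arm(rows=[{"x":0,"y":0.2,"z":0,"ax":0,"ay":0,"az":0,"fingers":5},{"x":0,"y":0.2,"z":0,"ax":0,"ay":0,"az":0,"fingers":5},{"x":0,"y":0.2,"z":0,"ax":0,"ay":0,"az":0,"fingers":5},{"x":0,"y":0.1,"z":0,"ax":0,"ay":0,"az":0,"fingers":5},{"x":0,"y":0,"z":0,"ax":0,"ay":0,"az":0,"fingers":5},{"x":0,"y":0,"z":0,"ax":0,"ay":0,"az":0,"fingers":5},{"x":0,"y":0,"z":0,"ax":0,"ay":0,"az":0,"fingers":5},{"x":0,"y":0,"z":0,"ax":0,"ay":0,"az":0,"fingers":5}])

```text
t: 26.9
eef_pos: [0.5867, 0.1551, 0.0923]
tool_rot: [-0.0, 0.11, 0.994, -0.0]
contact_force: [0.7, -4.0, -2.6]
gripper_width: 0.174
grasp_force: 97.7
```

```bash
python3 go.py
```

```text
t 26.9 pos [0.5867 0.1551 0.0923] yaw -0.2198 tilt [-0.   -0.01] F [ 0.74 -4.01 -2.6 ] T [-1.27  0.17  0.04] w 0.1740821951891975 97.67209768295288
Frow -3.75  row pos of tool along stop dir (mm) 279.88 cross 538.49
```

Emit:
jog_arm(rows=[{"x":0,"y":0.1,"z":0,"ax":0,"ay":0,"az":0,"fingers":5},{"x":0,"y":0.1,"z":0,"ax":0,"ay":0,"az":0,"fingers":5},{"x":0,"y":0,"z":0,"ax":0,"ay":0,"az":0,"fingers":5},{"x":0,"y":0,"z":0,"ax":0,"ay":0,"az":0,"fingers":5},{"x":0,"y":0,"z":0,"ax":0,"ay":0,"az":0,"fingers":5},{"x":0,"y":0,"z":0,"ax":0,"ay":0,"az":0,"fingers":5},{"x":0,"y":0,"z":0,"ax":0,"ay":0,"az":0,"fingers":5},{"x":0,"y":0,"z":0,"ax":0,"ay":0,"az":0,"fingers":5}])

```text
t: 27.7
eef_pos: [0.5867, 0.1551, 0.0923]
tool_rot: [-0.0, 0.11, 0.994, -0.0]
contact_force: [-1.0, -5.6, -2.8]
gripper_width: 0.175
grasp_force: 97.7
```

```bash
python3 go.py
```

```text
t 27.7 pos [0.5867 0.1551 0.0923] yaw -0.2198 tilt [-0.01 -0.02] F [-1.   -5.57 -2.77] T [-1.36  0.26  0.1 ] w 0.17517976448634248 97.74963140487671
Frow -5.66  row pos of tool along stop dir (mm) 279.92 cross 538.50
```

Emit:
jog_arm(rows=[{"x":0,"y":0.1,"z":0,"ax":0,"ay":0,"az":0,"fingers":5},{"x":0,"y":0.1,"z":0,"ax":0,"ay":0,"az":0,"fingers":5},{"x":0,"y":0,"z":0,"ax":0,"ay":0,"az":0,"fingers":5},{"x":0,"y":0,"z":0,"ax":0,"ay":0,"az":0,"fingers":5},{"x":0,"y":0,"z":0,"ax":0,"ay":0,"az":0,"fingers":5},{"x":0,"y":0,"z":0,"ax":0,"ay":0,"az":0,"fingers":5},{"x":0,"y":0,"z":0,"ax":0,"ay":0,"az":0,"fingers":5},{"x":0,"y":0,"z":0,"ax":0,"ay":0,"az":0,"fingers":5}])

```text
t: 28.5
eef_pos: [0.5867, 0.1551, 0.0923]
tool_rot: [-0.0, 0.11, 0.994, -0.0]
contact_force: [-1.2, -6.3, -2.1]
gripper_width: 0.178
grasp_force: 97.8
```

```bash
python3 go.py
```

```text
t 28.5 pos [0.5867 0.1551 0.0923] yaw -0.2199 tilt [-0.01 -0.03] F [-1.15 -6.35 -2.1 ] T [-1.4   0.18  0.04] w 0.17806874296318229 97.79815793037415
Frow -6.44  row pos of tool along stop dir (mm) 279.93 cross 538.50
```

Emit:
jog_arm(rows=[{"x":0,"y":-1.2,"z":0,"ax":0,"ay":0,"az":0,"fingers":5},{"x":0,"y":-1.5,"z":0,"ax":0,"ay":0,"az":0,"fingers":5},{"x":0,"y":-1,"z":-3,"ax":0,"ay":0,"az":0,"fingers":5},{"x":0,"y":0,"z":-18,"ax":0,"ay":0,"az":0,"fingers":5},{"x":0,"y":0,"z":-20,"ax":0,"ay":0,"az":0,"fingers":5},{"x":0,"y":0,"z":-15,"ax":0,"ay":0,"az":0,"fingers":5},{"x":0,"y":-25,"z":0,"ax":0,"ay":0,"az":0,"fingers":5},{"x":0,"y":-27,"z":0,"ax":0,"ay":0,"az":0,"fingers":5}])

```text
t: 29.3
eef_pos: [0.5753, 0.1028, 0.1494]
tool_rot: [0.001, 0.108, 0.994, 0.001]
contact_force: [0.3, -1.0, -2.1]
gripper_width: 0.175
grasp_force: 97.8
```

```bash
python3 go.py
```

```text
t 29.3 pos [0.5753 0.1028 0.1494] yaw -0.2165 tilt [0.13 0.1 ] F [ 0.32 -0.98 -2.13] T [-0.06  0.05 -0.02] w 0.1751237354800557 97.82854199409485
Frow -0.88  row pos of tool along stop dir (mm) 226.37 cross 538.80
```

Emit:
jog_arm(rows=[{"x":0,"y":-20,"z":0,"ax":0,"ay":0,"az":0,"fingers":5},{"x":0,"y":-20,"z":0,"ax":0,"ay":0,"az":0,"fingers":5},{"x":0,"y":-14,"z":0,"ax":0,"ay":0,"az":0,"fingers":5},{"x":0,"y":-2,"z":0,"ax":0,"ay":0,"az":0,"fingers":5},{"x":0,"y":0,"z":9,"ax":0,"ay":0,"az":0,"fingers":5},{"x":0,"y":0,"z":9,"ax":0,"ay":0,"az":0,"fingers":5},{"x":0,"y":0,"z":0,"ax":0,"ay":0,"az":0,"fingers":5},{"x":0,"y":0,"z":0,"ax":0,"ay":0,"az":0,"fingers":5}])

```text
t: 30.1
eef_pos: [0.5622, 0.0474, 0.1296]
tool_rot: [-0.001, 0.109, 0.994, -0.0]
contact_force: [-0.6, -0.7, -2.6]
gripper_width: 0.173
grasp_force: 97.8
```

```bash
python3 go.py
```

```text
t 30.1 pos [0.5622 0.0474 0.1296] yaw -0.2184 tilt [-0.07 -0.01] F [-0.57 -0.74 -2.59] T [-0.11 -0.01 -0.05] w 0.17300994123684568 97.83054113388062
Frow -0.85  row pos of tool along stop dir (mm) 169.47 cross 538.15
```

Emit:
jog_arm(rows=[{"x":0,"y":0,"z":0.8,"ax":0,"ay":0,"az":0.1,"fingers":5},{"x":0,"y":0,"z":0.6,"ax":0,"ay":0,"az":0,"fingers":5},{"x":0,"y":0,"z":0.6,"ax":0,"ay":0,"az":0,"fingers":5},{"x":0,"y":0,"z":0.6,"ax":0,"ay":0,"az":0,"fingers":5},{"x":0,"y":0,"z":0.6,"ax":0,"ay":0,"az":0,"fingers":5},{"x":0,"y":0,"z":0,"ax":0,"ay":0,"az":0,"fingers":5},{"x":0,"y":0,"z":0,"ax":0,"ay":0,"az":0,"fingers":5},{"x":0,"y":0,"z":0,"ax":0,"ay":0,"az":0,"fingers":5}])

```text
t: 30.9
eef_pos: [0.5625, 0.0466, 0.1271]
tool_rot: [0.0, 0.111, 0.994, 0.0]
contact_force: [0.0, 0.6, -2.3]
gripper_width: 0.173
grasp_force: 97.8
```

```bash
python3 go.py
```

```text
t 30.9 pos [0.5625 0.0466 0.1271] yaw -0.2215 tilt [0. 0.] F [ 0.01  0.57 -2.27] T [-0.06  0.01 -0.03] w 0.17259033947803668 97.82383918762207
Frow 0.56  row pos of tool along stop dir (mm) 168.71 cross 538.63
```

Emit:
jog_arm(rows=[{"x":0,"y":0.3,"z":0.8,"ax":0,"ay":0,"az":0,"fingers":5},{"x":0,"y":0,"z":1,"ax":0,"ay":0,"az":0,"fingers":5},{"x":0,"y":0,"z":2,"ax":0,"ay":0,"az":0,"fingers":5},{"x":0,"y":0,"z":5,"ax":0,"ay":0,"az":0,"fingers":5},{"x":0,"y":0,"z":9,"ax":0,"ay":0,"az":0,"fingers":5},{"x":0,"y":0,"z":10,"ax":0,"ay":0,"az":0,"fingers":5},{"x":0,"y":0,"z":7,"ax":0,"ay":0,"az":0,"fingers":5},{"x":0,"y":1,"z":0,"ax":0,"ay":0,"az":0,"fingers":5}])

```text
t: 31.7
eef_pos: [0.5617, 0.0476, 0.0907]
tool_rot: [-0.001, 0.111, 0.994, -0.001]
contact_force: [-0.1, 1.1, -2.2]
gripper_width: 0.177
grasp_force: 97.8
```

```bash
python3 go.py
```

```text
t 31.7 pos [0.5617 0.0476 0.0907] yaw -0.2217 tilt [-0.16 -0.04] F [-0.14  1.07 -2.17] T [-0.05 -0.02 -0.04] w 0.1768100725269595 97.8231954574585
Frow 1.01  row pos of tool along stop dir (mm) 169.52 cross 537.59
```

Emit:
jog_arm(rows=[{"x":0,"y":1,"z":-1.2,"ax":0,"ay":0,"az":0,"fingers":5},{"x":0,"y":1,"z":0,"ax":0,"ay":0,"az":0,"fingers":5},{"x":0,"y":1,"z":0,"ax":0,"ay":0,"az":0,"fingers":5},{"x":0,"y":1,"z":0,"ax":0,"ay":0,"az":0,"fingers":5},{"x":0,"y":2,"z":0,"ax":0,"ay":0,"az":0,"fingers":5},{"x":0,"y":3,"z":0,"ax":0,"ay":0,"az":0,"fingers":5},{"x":0,"y":4,"z":0,"ax":0,"ay":0,"az":0,"fingers":5},{"x":0,"y":4,"z":0,"ax":0,"ay":0,"az":0,"fingers":5}])

```text
t: 32.5
eef_pos: [0.5668, 0.064, 0.0937]
tool_rot: [0.0, 0.111, 0.994, -0.0]
contact_force: [-0.2, -4.9, -0.9]
gripper_width: 0.173
grasp_force: 97.9
```

Emit:
jog_arm(rows=[{"x":0,"y":5,"z":0,"ax":0,"ay":0,"az":0,"fingers":5},{"x":0,"y":5,"z":0,"ax":0,"ay":0,"az":0,"fingers":5},{"x":0,"y":5,"z":0,"ax":0,"ay":0,"az":0,"fingers":5},{"x":0,"y":5,"z":0,"ax":0,"ay":0,"az":0,"fingers":5},{"x":0,"y":5,"z":0,"ax":0,"ay":0,"az":0,"fingers":5},{"x":0,"y":5,"z":0,"ax":0,"ay":0,"az":0,"fingers":5},{"x":0,"y":5,"z":0,"ax":0,"ay":0,"az":0,"fingers":5},{"x":0,"y":3,"z":0,"ax":0,"ay":0,"az":0,"fingers":5}])

```text
t: 33.3
eef_pos: [0.5754, 0.1015, 0.0937]
tool_rot: [0.0, 0.11, 0.994, -0.0]
contact_force: [0.4, -4.6, -1.5]
gripper_width: 0.17
grasp_force: 97.9
```

```bash
python3 go.py
```

```text
t 33.3 pos [0.5754 0.1015 0.0937] yaw -0.2214 tilt [ 0.05 -0.02] F [ 0.35 -4.59 -1.45] T [-1.3  -0.18  0.06] w 0.17036658990841222 97.89131999015808
Frow -4.40  row pos of tool along stop dir (mm) 225.09 cross 539.16
```

Emit:
jog_arm(rows=[{"x":0,"y":1.5,"z":0,"ax":0,"ay":0,"az":0,"fingers":5},{"x":0,"y":1.5,"z":0,"ax":0,"ay":0,"az":0,"fingers":5},{"x":0,"y":1.5,"z":0,"ax":0,"ay":0,"az":0,"fingers":5},{"x":0,"y":1,"z":0,"ax":0,"ay":0,"az":0,"fingers":5},{"x":0,"y":0.5,"z":0,"ax":0,"ay":0,"az":0,"fingers":5},{"x":0,"y":0.5,"z":0,"ax":0,"ay":0,"az":0,"fingers":5},{"x":0,"y":0,"z":0,"ax":0,"ay":0,"az":0,"fingers":5},{"x":0,"y":0,"z":0,"ax":0,"ay":0,"az":0,"fingers":5}])

```text
t: 34.1
eef_pos: [0.5762, 0.108, 0.0935]
tool_rot: [-0.0, 0.11, 0.994, 0.0]
contact_force: [1.4, -4.1, -1.3]
gripper_width: 0.171
grasp_force: 97.9
```

```bash
python3 go.py
```

```text
t 34.1 pos [0.5762 0.108  0.0935] yaw -0.2214 tilt [-0.    0.01] F [ 1.37 -4.08 -1.29] T [-1.11 -0.28  0.05] w 0.17127675966017808 97.85431623458862
Frow -3.68  row pos of tool along stop dir (mm) 231.64 cross 538.58
```

Emit:
jog_arm(rows=[{"x":0,"y":0.4,"z":0,"ax":0,"ay":0,"az":0,"fingers":5},{"x":0,"y":0.4,"z":0,"ax":0,"ay":0,"az":0,"fingers":5},{"x":0,"y":0.2,"z":0,"ax":0,"ay":0,"az":0,"fingers":5},{"x":0,"y":0.2,"z":0,"ax":0,"ay":0,"az":0,"fingers":5},{"x":0,"y":0,"z":0,"ax":0,"ay":0,"az":0,"fingers":5},{"x":0,"y":0,"z":0,"ax":0,"ay":0,"az":0,"fingers":5},{"x":0,"y":0,"z":0,"ax":0,"ay":0,"az":0,"fingers":5},{"x":0,"y":0,"z":0,"ax":0,"ay":0,"az":0,"fingers":5}])

```text
t: 34.9
eef_pos: [0.5765, 0.1091, 0.0935]
tool_rot: [-0.0, 0.11, 0.994, 0.0]
contact_force: [0.2, -3.8, -2.2]
gripper_width: 0.173
grasp_force: 97.9
```

```bash
python3 go.py
```

```text
t 34.9 pos [0.5765 0.1091 0.0935] yaw -0.2214 tilt [-0.  0.] F [ 0.21 -3.82 -2.19] T [-1.08 -0.26  0.  ] w 0.17340294214951 97.85980582237244
Frow -3.68  row pos of tool along stop dir (mm) 232.77 cross 538.61
```

Emit:
jog_arm(rows=[{"x":0,"y":0.3,"z":0,"ax":0,"ay":0,"az":0,"fingers":5},{"x":0,"y":0.2,"z":0,"ax":0,"ay":0,"az":0,"fingers":5},{"x":0,"y":0.2,"z":0,"ax":0,"ay":0,"az":0,"fingers":5},{"x":0,"y":0.2,"z":0,"ax":0,"ay":0,"az":0,"fingers":5},{"x":0,"y":0,"z":0,"ax":0,"ay":0,"az":0,"fingers":5},{"x":0,"y":0,"z":0,"ax":0,"ay":0,"az":0,"fingers":5},{"x":0,"y":0,"z":0,"ax":0,"ay":0,"az":0,"fingers":5},{"x":0,"y":0,"z":0,"ax":0,"ay":0,"az":0,"fingers":5}])

```text
t: 35.7
eef_pos: [0.5767, 0.11, 0.0935]
tool_rot: [-0.0, 0.11, 0.994, 0.0]
contact_force: [1.0, -4.0, -2.2]
gripper_width: 0.175
grasp_force: 97.9
```

```bash
python3 go.py
```

```text
t 35.7 pos [0.5767 0.11   0.0935] yaw -0.2214 tilt [-0.  0.] F [ 0.96 -3.97 -2.2 ] T [-1.08 -0.28  0.04] w 0.17538453464663667 97.85380840301514
Frow -3.66  row pos of tool along stop dir (mm) 233.70 cross 538.59
```

Emit:
jog_arm(rows=[{"x":0,"y":0.3,"z":0,"ax":0,"ay":0,"az":0,"fingers":5},{"x":0,"y":0.2,"z":0,"ax":0,"ay":0,"az":0,"fingers":5},{"x":0,"y":0.2,"z":0,"ax":0,"ay":0,"az":0,"fingers":5},{"x":0,"y":0.2,"z":0,"ax":0,"ay":0,"az":0,"fingers":5},{"x":0,"y":0,"z":0,"ax":0,"ay":0,"az":0,"fingers":5},{"x":0,"y":0,"z":0,"ax":0,"ay":0,"az":0,"fingers":5},{"x":0,"y":0,"z":0,"ax":0,"ay":0,"az":0,"fingers":5},{"x":0,"y":0,"z":0,"ax":0,"ay":0,"az":0,"fingers":5}])

```text
t: 36.5
eef_pos: [0.5769, 0.1108, 0.0935]
tool_rot: [-0.0, 0.11, 0.994, 0.0]
contact_force: [0.7, -4.4, -2.9]
gripper_width: 0.172
grasp_force: 97.8
```

```bash
python3 go.py
```

```text
t 36.5 pos [0.5769 0.1108 0.0935] yaw -0.2214 tilt [-0.  0.] F [ 0.71 -4.4  -2.89] T [-1.17 -0.17  0.07] w 0.17167978368522513 97.84813642501831
Frow -4.14  row pos of tool along stop dir (mm) 234.55 cross 538.61
```

Emit:
jog_arm(rows=[{"x":0,"y":0.2,"z":0,"ax":0,"ay":0,"az":0,"fingers":5},{"x":0,"y":0.2,"z":0,"ax":0,"ay":0,"az":0,"fingers":5},{"x":0,"y":0,"z":0,"ax":0,"ay":0,"az":0,"fingers":5},{"x":0,"y":0,"z":0,"ax":0,"ay":0,"az":0,"fingers":5},{"x":0,"y":0,"z":0,"ax":0,"ay":0,"az":0,"fingers":5},{"x":0,"y":0,"z":0,"ax":0,"ay":0,"az":0,"fingers":5},{"x":0,"y":0,"z":0,"ax":0,"ay":0,"az":0,"fingers":5},{"x":0,"y":0,"z":0,"ax":0,"ay":0,"az":0,"fingers":5}])

```text
t: 37.3
eef_pos: [0.577, 0.1112, 0.0935]
tool_rot: [-0.0, 0.11, 0.994, 0.0]
contact_force: [1.0, -4.4, -2.9]
gripper_width: 0.173
grasp_force: 97.8
```

```bash
python3 go.py
```

```text
t 37.3 pos [0.577  0.1112 0.0935] yaw -0.2214 tilt [-0.  0.] F [ 1.02 -4.37 -2.87] T [-1.15 -0.2   0.11] w 0.17254654879853293 97.84452438354492
Frow -4.04  row pos of tool along stop dir (mm) 234.93 cross 538.62
```

Emit:
jog_arm(rows=[{"x":0,"y":0.2,"z":0,"ax":0,"ay":0,"az":0,"fingers":5},{"x":0,"y":0.2,"z":0,"ax":0,"ay":0,"az":0,"fingers":5},{"x":0,"y":0.2,"z":0,"ax":0,"ay":0,"az":0,"fingers":5},{"x":0,"y":0.2,"z":0,"ax":0,"ay":0,"az":0,"fingers":5},{"x":0,"y":0.2,"z":0,"ax":0,"ay":0,"az":0,"fingers":5},{"x":0,"y":0.1,"z":0,"ax":0,"ay":0,"az":0,"fingers":5},{"x":0,"y":0,"z":0,"ax":0,"ay":0,"az":0,"fingers":5},{"x":0,"y":0,"z":0,"ax":0,"ay":0,"az":0,"fingers":5}])

```text
t: 38.1
eef_pos: [0.5771, 0.1118, 0.0935]
tool_rot: [-0.0, 0.111, 0.994, -0.0]
contact_force: [0.6, -4.3, -2.8]
gripper_width: 0.175
grasp_force: 97.9
```

```bash
python3 go.py
```

```text
t 38.1 pos [0.5771 0.1118 0.0935] yaw -0.2218 tilt [-0.02 -0.03] F [ 0.63 -4.27 -2.79] T [-1.4  -0.11  0.1 ] w 0.17512502158232843 97.86019563674927
Frow -4.03  row pos of tool along stop dir (mm) 235.51 cross 538.63
```

Emit:
jog_arm(rows=[{"x":0,"y":0.1,"z":0,"ax":0,"ay":0,"az":0,"fingers":5},{"x":0,"y":0,"z":0,"ax":0,"ay":0,"az":0,"fingers":5},{"x":0,"y":0,"z":0,"ax":0,"ay":0,"az":0,"fingers":5},{"x":0,"y":-1.2,"z":0,"ax":0,"ay":0,"az":0,"fingers":5},{"x":0,"y":-1.5,"z":0,"ax":0,"ay":0,"az":0,"fingers":5},{"x":0,"y":-1,"z":-3,"ax":0,"ay":0,"az":0,"fingers":5},{"x":0,"y":0,"z":-18,"ax":0,"ay":0,"az":0,"fingers":5},{"x":0,"y":0,"z":-20,"ax":0,"ay":0,"az":0,"fingers":5}])

```text
t: 38.9
eef_pos: [0.5757, 0.1097, 0.1346]
tool_rot: [-0.001, 0.11, 0.994, 0.0]
contact_force: [0.4, 0.4, -2.3]
gripper_width: 0.177
grasp_force: 97.7
```

Emit:
jog_arm(rows=[{"x":0,"y":0,"z":-15,"ax":0,"ay":0,"az":0,"fingers":5},{"x":0,"y":-27,"z":0,"ax":0,"ay":0,"az":0,"fingers":5},{"x":0,"y":-27,"z":0,"ax":0,"ay":0,"az":0,"fingers":5},{"x":0,"y":-27,"z":0,"ax":0,"ay":0,"az":0,"fingers":5},{"x":0,"y":-27,"z":0,"ax":0,"ay":0,"az":0,"fingers":5},{"x":0,"y":-27,"z":0,"ax":0,"ay":0,"az":0,"fingers":5},{"x":0,"y":-5,"z":0,"ax":0,"ay":0,"az":0,"fingers":5},{"x":0,"y":0,"z":0,"ax":0,"ay":0,"az":0,"fingers":5}])

```text
t: 39.7
eef_pos: [0.5457, -0.0284, 0.1499]
tool_rot: [0.0, 0.111, 0.994, 0.0]
contact_force: [0.7, 0.4, -2.1]
gripper_width: 0.174
grasp_force: 97.8
```

Emit:
jog_arm(rows=[{"x":0,"y":0,"z":10,"ax":0,"ay":0,"az":0,"fingers":5},{"x":0,"y":0,"z":8,"ax":0,"ay":0,"az":0,"fingers":5},{"x":0,"y":0,"z":0,"ax":0,"ay":0,"az":0,"fingers":5},{"x":0,"y":0,"z":0,"ax":0,"ay":0,"az":0,"fingers":5},{"x":0,"y":0,"z":0,"ax":0,"ay":0,"az":0,"fingers":5},{"x":0,"y":0,"z":0,"ax":0,"ay":0,"az":0,"fingers":5},{"x":0,"y":0,"z":0,"ax":0,"ay":0,"az":0,"fingers":5},{"x":0,"y":0,"z":0,"ax":0,"ay":0,"az":0,"fingers":5}])

```text
t: 40.5
eef_pos: [0.5458, -0.0278, 0.1317]
tool_rot: [0.0, 0.111, 0.994, 0.0]
contact_force: [-0.5, 1.0, -2.2]
gripper_width: 0.172
grasp_force: 97.9
```

```bash
python3 go.py
```

```text
t 40.5 pos [ 0.5458 -0.0278  0.1317] yaw -0.2215 tilt [0.02 0.  ] F [-0.5   0.97 -2.2 ] T [-0.04 -0.   -0.09] w 0.17221135082189645 97.86196231842041
Frow 0.84  row pos of tool along stop dir (mm) 92.44 cross 538.65
```

Emit:
jog_arm(rows=[{"x":0,"y":0,"z":3,"ax":0,"ay":0,"az":0,"fingers":5},{"x":0,"y":0,"z":0.6,"ax":0,"ay":0,"az":0,"fingers":5},{"x":0,"y":0,"z":0.6,"ax":0,"ay":0,"az":0,"fingers":5},{"x":0,"y":0,"z":0.6,"ax":0,"ay":0,"az":0,"fingers":5},{"x":0,"y":0,"z":0.6,"ax":0,"ay":0,"az":0,"fingers":5},{"x":0,"y":0,"z":0.3,"ax":0,"ay":0,"az":0,"fingers":5},{"x":0,"y":0,"z":0,"ax":0,"ay":0,"az":0,"fingers":5},{"x":0,"y":0,"z":0,"ax":0,"ay":0,"az":0,"fingers":5}])

```text
t: 41.3
eef_pos: [0.5457, -0.0278, 0.1258]
tool_rot: [0.0, 0.111, 0.994, 0.0]
contact_force: [-0.1, -0.1, -1.4]
gripper_width: 0.175
grasp_force: 97.9
```

```bash
python3 go.py
```

```text
t 41.3 pos [ 0.5457 -0.0278  0.1258] yaw -0.2215 tilt [0. 0.] F [-0.1  -0.1  -1.42] T [-0.1  -0.01 -0.05] w 0.17472354928734576 97.86323547363281
Frow -0.12  row pos of tool along stop dir (mm) 92.40 cross 538.58
```

Emit:
jog_arm(rows=[{"x":0,"y":0,"z":0.8,"ax":0,"ay":0,"az":0,"fingers":5},{"x":0,"y":0,"z":1.2,"ax":0,"ay":0,"az":0,"fingers":5},{"x":0,"y":0,"z":2,"ax":0,"ay":0,"az":0,"fingers":5},{"x":0,"y":0,"z":5,"ax":0,"ay":0,"az":0,"fingers":5},{"x":0,"y":0,"z":8,"ax":0,"ay":0,"az":0,"fingers":5},{"x":0,"y":0,"z":9,"ax":0,"ay":0,"az":0,"fingers":5},{"x":0,"y":0,"z":6,"ax":0,"ay":0,"az":0,"fingers":5},{"x":0,"y":0,"z":0,"ax":0,"ay":0,"az":0,"fingers":5}])

```text
t: 42.1
eef_pos: [0.5448, -0.0278, 0.0925]
tool_rot: [-0.001, 0.11, 0.994, -0.0]
contact_force: [0.2, 0.1, -2.6]
gripper_width: 0.172
grasp_force: 97.9
```

Emit:
jog_arm(rows=[{"x":0,"y":1,"z":0,"ax":0,"ay":0,"az":0,"fingers":5},{"x":0,"y":1,"z":0,"ax":0,"ay":0,"az":0,"fingers":5},{"x":0,"y":1,"z":0,"ax":0,"ay":0,"az":0,"fingers":5},{"x":0,"y":1,"z":0,"ax":0,"ay":0,"az":0,"fingers":5},{"x":0,"y":1,"z":0,"ax":0,"ay":0,"az":0,"fingers":5},{"x":0,"y":1,"z":0,"ax":0,"ay":0,"az":0,"fingers":5},{"x":0,"y":3,"z":0,"ax":0,"ay":0,"az":0,"fingers":5},{"x":0,"y":4,"z":0,"ax":0,"ay":0,"az":0,"fingers":5}])

```text
t: 42.9
eef_pos: [0.5488, -0.0159, 0.094]
tool_rot: [0.0, 0.111, 0.994, -0.0]
contact_force: [0.4, -5.8, -1.6]
gripper_width: 0.173
grasp_force: 97.9
```

Emit:
jog_arm(rows=[{"x":0,"y":5,"z":0,"ax":0,"ay":0,"az":0,"fingers":5},{"x":0,"y":5,"z":0,"ax":0,"ay":0,"az":0,"fingers":5},{"x":0,"y":5,"z":0,"ax":0,"ay":0,"az":0,"fingers":5},{"x":0,"y":5,"z":0,"ax":0,"ay":0,"az":0,"fingers":5},{"x":0,"y":5,"z":0,"ax":0,"ay":0,"az":0,"fingers":5},{"x":0,"y":5,"z":0,"ax":0,"ay":0,"az":0,"fingers":5},{"x":0,"y":5,"z":0,"ax":0,"ay":0,"az":0,"fingers":5},{"x":0,"y":5,"z":0,"ax":0,"ay":0,"az":0,"fingers":5}])

```text
t: 43.7
eef_pos: [0.5577, 0.0233, 0.094]
tool_rot: [0.0, 0.111, 0.994, -0.0]
contact_force: [1.4, -4.9, -2.0]
gripper_width: 0.176
grasp_force: 97.8
```

Emit:
jog_arm(rows=[{"x":0,"y":5,"z":0,"ax":0,"ay":0,"az":0,"fingers":5},{"x":0,"y":5,"z":0,"ax":0,"ay":0,"az":0,"fingers":5},{"x":0,"y":5,"z":0,"ax":0,"ay":0,"az":0,"fingers":5},{"x":0,"y":5,"z":0,"ax":0,"ay":0,"az":0,"fingers":5},{"x":0,"y":5,"z":0,"ax":0,"ay":0,"az":0,"fingers":5},{"x":0,"y":5,"z":0,"ax":0,"ay":0,"az":0,"fingers":5},{"x":0,"y":3,"z":0,"ax":0,"ay":0,"az":0,"fingers":5},{"x":0,"y":0,"z":0,"ax":0,"ay":0,"az":0,"fingers":5}])

```text
t: 44.5
eef_pos: [0.5652, 0.0565, 0.094]
tool_rot: [0.001, 0.11, 0.994, 0.0]
contact_force: [0.6, -2.9, -2.0]
gripper_width: 0.172
grasp_force: 97.9
```

```bash
python3 go.py
```

```text
t 44.5 pos [0.5652 0.0565 0.094 ] yaw -0.2209 tilt [0.07 0.  ] F [ 0.64 -2.94 -2.01] T [-0.74 -0.21  0.04] w 0.17200716767991028 97.86816358566284
Frow -2.73  row pos of tool along stop dir (mm) 178.93 cross 539.13
```

Emit:
jog_arm(rows=[{"x":0,"y":2,"z":0,"ax":0,"ay":0,"az":0,"fingers":5},{"x":0,"y":2,"z":0,"ax":0,"ay":0,"az":0,"fingers":5},{"x":0,"y":2,"z":0,"ax":0,"ay":0,"az":0,"fingers":5},{"x":0,"y":2,"z":0,"ax":0,"ay":0,"az":0,"fingers":5},{"x":0,"y":1.5,"z":0,"ax":0,"ay":0,"az":0,"fingers":5},{"x":0,"y":1,"z":0,"ax":0,"ay":0,"az":0,"fingers":5},{"x":0,"y":0.5,"z":0,"ax":0,"ay":0,"az":0,"fingers":5},{"x":0,"y":0,"z":0,"ax":0,"ay":0,"az":0,"fingers":5}])

```text
t: 45.3
eef_pos: [0.567, 0.0669, 0.0938]
tool_rot: [-0.0, 0.11, 0.994, 0.0]
contact_force: [1.1, -3.4, -2.1]
gripper_width: 0.176
grasp_force: 98.0
```

```bash
python3 go.py
```

```text
t 45.3 pos [0.567  0.0669 0.0938] yaw -0.2214 tilt [-0.01  0.01] F [ 1.06 -3.42 -2.09] T [-1.11 -0.27  0.1 ] w 0.17561255006495616 97.98542976379395
Frow -3.11  row pos of tool along stop dir (mm) 189.48 cross 538.55
```

Emit:
jog_arm(rows=[{"x":0,"y":0.4,"z":0,"ax":0,"ay":0,"az":0,"fingers":5},{"x":0,"y":0.4,"z":0,"ax":0,"ay":0,"az":0,"fingers":5},{"x":0,"y":0.3,"z":0,"ax":0,"ay":0,"az":0,"fingers":5},{"x":0,"y":0.3,"z":0,"ax":0,"ay":0,"az":0,"fingers":5},{"x":0,"y":0.2,"z":0,"ax":0,"ay":0,"az":0,"fingers":5},{"x":0,"y":0.2,"z":0,"ax":0,"ay":0,"az":0,"fingers":5},{"x":0,"y":0.2,"z":0,"ax":0,"ay":0,"az":0,"fingers":5},{"x":0,"y":0.1,"z":0,"ax":0,"ay":0,"az":0,"fingers":5}])

```text
t: 46.1
eef_pos: [0.5674, 0.0685, 0.0938]
tool_rot: [-0.0, 0.111, 0.994, -0.0]
contact_force: [1.7, -5.2, -1.6]
gripper_width: 0.171
grasp_force: 98.0
```

Emit:
jog_arm(rows=[{"x":0,"y":0,"z":0,"ax":0,"ay":0,"az":0,"fingers":5},{"x":0,"y":0,"z":0,"ax":0,"ay":0,"az":0,"fingers":5},{"x":0,"y":0,"z":0,"ax":0,"ay":0,"az":0,"fingers":5},{"x":0,"y":0,"z":0,"ax":0,"ay":0,"az":0,"fingers":5},{"x":0,"y":0,"z":0,"ax":0,"ay":0,"az":0,"fingers":5},{"x":0,"y":0,"z":0,"ax":0,"ay":0,"az":0,"fingers":5},{"x":0,"y":0,"z":0,"ax":0,"ay":0,"az":0,"fingers":5},{"x":0,"y":0,"z":0,"ax":0,"ay":0,"az":0,"fingers":5}])

```text
t: 46.9
eef_pos: [0.5674, 0.0684, 0.0938]
tool_rot: [-0.0, 0.111, 0.994, -0.0]
contact_force: [0.7, -4.2, -1.2]
gripper_width: 0.172
grasp_force: 98.1
```

```bash
python3 go.py
```

```text
t 46.9 pos [0.5674 0.0684 0.0938] yaw -0.2217 tilt [-0.01 -0.02] F [ 0.72 -4.22 -1.18] T [-1.35 -0.12  0.14] w 0.17207437950112192 98.05069327354431
Frow -3.96  row pos of tool along stop dir (mm) 191.09 cross 538.59
```

Emit:
jog_arm(rows=[{"x":0,"y":0.2,"z":0,"ax":0,"ay":0,"az":0,"fingers":5},{"x":0,"y":0,"z":0,"ax":0,"ay":0,"az":0,"fingers":5},{"x":0,"y":0,"z":0,"ax":0,"ay":0,"az":0,"fingers":5},{"x":0,"y":-1.3,"z":0,"ax":0,"ay":0,"az":0,"fingers":5},{"x":0,"y":-1.5,"z":0,"ax":0,"ay":0,"az":0,"fingers":5},{"x":0,"y":-1,"z":-3,"ax":0,"ay":0,"az":0,"fingers":5},{"x":0,"y":0,"z":-20,"ax":0,"ay":0,"az":0,"fingers":5},{"x":0,"y":0,"z":-25,"ax":0,"ay":0,"az":0,"fingers":5}])

```text
t: 47.7
eef_pos: [0.5654, 0.0661, 0.1414]
tool_rot: [-0.002, 0.11, 0.994, -0.0]
contact_force: [0.8, 0.5, -2.0]
gripper_width: 0.175
grasp_force: 97.7
```

Emit:
jog_arm(rows=[{"x":0,"y":0,"z":-12,"ax":0,"ay":0,"az":0,"fingers":5},{"x":25,"y":0,"z":0,"ax":0,"ay":0,"az":0,"fingers":5},{"x":27,"y":0,"z":0,"ax":0,"ay":0,"az":0,"fingers":5},{"x":27,"y":0,"z":0,"ax":0,"ay":0,"az":0,"fingers":5},{"x":27,"y":0,"z":0,"ax":0,"ay":0,"az":0,"fingers":5},{"x":20,"y":0,"z":0,"ax":0,"ay":0,"az":0,"fingers":5},{"x":0,"y":0,"z":20,"ax":0,"ay":0,"az":0,"fingers":5},{"x":0,"y":0,"z":20,"ax":0,"ay":0,"az":0,"fingers":5}])

```text
t: 48.5
eef_pos: [0.4435, 0.0942, 0.1139]
tool_rot: [0.001, 0.11, 0.994, 0.001]
contact_force: [0.3, 0.4, -3.0]
gripper_width: 0.17
grasp_force: 98.2
```

Emit:
jog_arm(rows=[{"x":0,"y":0,"z":0,"ax":0,"ay":0,"az":0,"fingers":5},{"x":0,"y":0,"z":0,"ax":0,"ay":0,"az":0,"fingers":5},{"x":0,"y":0,"z":0,"ax":0,"ay":0,"az":0,"fingers":5},{"x":0,"y":0,"z":0,"ax":0,"ay":0,"az":0,"fingers":5},{"x":0,"y":0,"z":0,"ax":0,"ay":0,"az":0,"fingers":5},{"x":0,"y":0,"z":0,"ax":0,"ay":0,"az":0,"fingers":5},{"x":0,"y":0,"z":0,"ax":0,"ay":0,"az":0,"fingers":5},{"x":0,"y":0,"z":0,"ax":0,"ay":0,"az":0,"fingers":5}])

```text
t: 49.3
eef_pos: [0.4438, 0.0931, 0.1138]
tool_rot: [0.0, 0.11, 0.994, 0.0]
contact_force: [1.2, -0.2, -1.5]
gripper_width: 0.17
grasp_force: 97.5
```

```bash
python3 go.py
```

```text
t 49.3 pos [0.4438 0.0931 0.1138] yaw -0.2214 tilt [0. 0.] F [ 1.17 -0.21 -1.48] T [-0.04 -0.01 -0.03] w 0.17033157451990497 97.46660828590393
Frow 0.06  row pos of tool along stop dir (mm) 188.03 cross 412.61
```

Emit:
jog_arm(rows=[{"x":0,"y":0,"z":15,"ax":0,"ay":0,"az":0,"fingers":5},{"x":0,"y":0,"z":15,"ax":0,"ay":0,"az":0,"fingers":5},{"x":0,"y":0,"z":10,"ax":0,"ay":0,"az":0,"fingers":5},{"x":0,"y":0,"z":3,"ax":0,"ay":0,"az":0,"fingers":5},{"x":0,"y":0,"z":1.5,"ax":0,"ay":0,"az":0,"fingers":5},{"x":0,"y":0,"z":1,"ax":0,"ay":0,"az":0,"fingers":5},{"x":0,"y":0,"z":0.6,"ax":0,"ay":0,"az":0,"fingers":5},{"x":0,"y":0,"z":0,"ax":0,"ay":0,"az":0,"fingers":5}])

```text
t: 50.1
eef_pos: [0.444, 0.0931, 0.068]
tool_rot: [0.0, 0.11, 0.994, 0.0]
contact_force: [-0.2, 0.3, -2.2]
gripper_width: 0.172
grasp_force: 98.0
```

```bash
python3 go.py
```

```text
t 50.1 pos [0.444  0.0931 0.068 ] yaw -0.2214 tilt [0.03 0.02] F [-0.16  0.32 -2.21] T [-0.05  0.01 -0.01] w 0.17222996882819114 97.99333333969116
Frow 0.28  row pos of tool along stop dir (mm) 188.14 cross 412.82
```

Emit:
jog_arm(rows=[{"x":0,"y":0,"z":0.4,"ax":0,"ay":0,"az":0,"fingers":5},{"x":0,"y":0,"z":0,"ax":0,"ay":0,"az":0,"fingers":5},{"x":0,"y":0,"z":0,"ax":0,"ay":0,"az":0,"fingers":20},{"x":0,"y":0,"z":0,"ax":0,"ay":0,"az":0,"fingers":35},{"x":0,"y":0,"z":0,"ax":0,"ay":0,"az":0,"fingers":50},{"x":0,"y":0,"z":0,"ax":0,"ay":0,"az":0,"fingers":60},{"x":0,"y":0,"z":0,"ax":0,"ay":0,"az":0,"fingers":60},{"x":0,"y":0,"z":0,"ax":0,"ay":0,"az":0,"fingers":60}])

```text
t: 50.9
eef_pos: [0.4438, 0.093, 0.0673]
tool_rot: [-0.0, 0.11, 0.994, 0.0]
contact_force: [1.5, -0.7, 0.7]
gripper_width: 0.703
grasp_force: 0.0
```

Emit:
jog_arm(rows=[{"x":0,"y":0,"z":-5,"ax":0,"ay":0,"az":0,"fingers":60},{"x":0,"y":0,"z":-15,"ax":0,"ay":0,"az":0,"fingers":60},{"x":0,"y":0,"z":-25,"ax":0,"ay":0,"az":0,"fingers":60},{"x":0,"y":0,"z":-25,"ax":0,"ay":0,"az":0,"fingers":60},{"x":0,"y":0,"z":-20,"ax":0,"ay":0,"az":0,"fingers":60},{"x":0,"y":0,"z":0,"ax":0,"ay":0,"az":0,"fingers":60},{"x":0,"y":0,"z":0,"ax":0,"ay":0,"az":0,"fingers":60},{"x":0,"y":0,"z":0,"ax":0,"ay":0,"az":0,"fingers":60}])

```text
t: 51.7
eef_pos: [0.4431, 0.0928, 0.1565]
tool_rot: [-0.001, 0.11, 0.994, -0.0]
contact_force: [-0.5, 0.0, 0.1]
gripper_width: 0.706
grasp_force: 0.0
```

```bash
python3 -c "
from station import bot
o=bot.get_obs();print(o['eef_pos'],o['contact_force'],o['gripper_width'],o['grasp_force'])
print(bot.hand_in())"
```

```text
[0.44307037 0.09283953 0.15652581] [-0.47671442  0.03377286  0.14500671] 0.7060357261709999 0.0
the job is handed in; nothing more can be done
None
```

I set all three models with the spacer, put the spacer down on the bench clear of the rack, and handed the job in at 51.7 s. By the arm's readings the gaps are equal at about 14.4 mm and no force came near 12 N; I took no picture at the end, and the hand-in gave no result.

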